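# Pass engine parts through the blast cabinet's airlock

## Task

Send every piston and sprocket lying loose on the bench into the blast cabinet's pass box. First press down on the T-handle of its inner gate with the fingers until you feel it stop, so that the gate is certainly shut; only then slide the top hatch fully open, lay all the parts in the chamber, and slide the hatch fully shut. Then knock the locking pin fully down with the mallet (never with the fingers), stand the mallet back on its rubber mat on its head as it stood, and leave the other things on the bench where they are.

Things in the scene. Friction and masses are not known exactly. Their poses are not given: they have to be found in the camera images.
- pass_box: Fixed grey metal airlock box on the bench. Origin: on the bench under the centre of its open-topped chamber; x points away from the robot (at yaw 0), y to the left. Outside x -106 to +106 mm; then the gate (x 108) and a duct to x 175, 98 mm high. A closed housing 75 mm high, y 91 to 270, lets the open hatch slide over it; a 70 mm high shelf at y -91 to -143 carries the pin
- chamber_floor (a point): centre of the chamber's floor, 28 mm above the bench; the chamber is 200 mm along box x and 170 mm along box y, centred here; its rim stands 75 mm above the bench, walls 6 mm
- hatch (a joint): outer door: flat aluminium hatch on top of the chamber, its plate 6 mm thick from z 75 to 82 mm in the box frame. 0 shut (as it starts), grows to 0.172 m fully open as it slides along box +y; it stays where it is left, sliding takes about 2 N
- hatch_handle (a point): middle of the hatch's handle: a round bar 12 mm thick, 80 mm long along box x, its centre line 36 mm above the hatch's underside; it moves with the hatch
- gate (a joint): inner door: upright sheet in the far wall of the chamber, towards the duct; slides straight up. 0 fully down and shut, 0.03 m fully raised; starts anywhere between 0 and 0.025 m; stays where it is left, pushing it down takes 3 to 4 N until it meets its stop
- gate_handle_top (a point): top of the middle of the gate's T-handle: a black round crossbar 16 mm thick, 88 mm long along box y, above the duct, 35 mm behind the gate and joined to it by a cranked rod; box x 143, y 0, and 136 mm above the bench when the gate is shut; moves up with the gate
- pin (a joint): sprung locking pin, vertical, at the right-hand (box -y) end of the hatch, held by friction. 0 up (as it starts), 0.016 m fully down; driving it takes about 5 to 7 N, it stays where it is left
- pin_top (a point): centre of the top of the pin's mushroom head, 30 mm in diameter, 141 mm above the bench when up, 125 mm when fully down; box x 0, y -116 mm
- mallet: mallet, 0.35 kg, 80 mm tall, standing on its head on a rubber mat with its handle level. Origin: centre of the lower striking face (56 mm in diameter); body z is up, along the head, 80 mm long; the wooden handle runs along body -x from the head to 169 mm
- mallet_grip (a point): point on the centre line of the mallet's handle 70 mm from the head's axis and 42 mm above the striking face; the handle is square, 24 mm thick, with rounded edges
- mallet_mat: fixed black rubber mat, 110 x 110 mm, 4 mm thick; origin: centre of its underside
- piston_a_mid (a point): piston: plain grey metal cup, 48 mm diameter, 46 mm tall, open end up, standing on the bench; this point is its centre, 23 mm above its underside; 0.16 kg. May be absent
- piston_b_mid (a point): piston: plain grey metal cup, 48 mm diameter, 46 mm tall, open end up, standing on the bench; this point is its centre, 23 mm above its underside; 0.16 kg. May be absent
- sprocket_a_mid (a point): sprocket: flat toothed wheel, 65 mm diameter, 16 mm thick over its hub, toothed rim from 3 to 12 mm above the underside, lying on the bench; this point is its centre, 8 mm above its underside; 0.14 kg. May be absent
- sprocket_b_mid (a point): sprocket: flat toothed wheel, 65 mm diameter, 16 mm thick over its hub, toothed rim from 3 to 12 mm above the underside, lying on the bench; this point is its centre, 8 mm above its underside; 0.14 kg. May be absent
- tin: bystander: green grease tin, 86 mm diameter, 52 mm tall, loose; origin: centre of its underside
- block: bystander: wooden block 45 x 90 x 22 mm, loose; origin: centre of its underside
Things that resemble listed ones, but are neither listed nor needed, are in the scene too. What is shaped like the part that bears piston_a_mid but brown is not meant.

How it is judged:
By the outcome, as a careful person would: the job done as asked, in the order asked, and still so for the second after the job is handed in, with the robot touching nothing.
Of piston_a, piston_b, sprocket_a, sprocket_b only 2 to 4 are there at a start; the rules pass over those that are not, and their reading is None.
At some moment in a run one of piston_a, piston_b, sprocket_a, sprocket_b may be knocked a few centimetres aside while the robot is not near it.
It also fails if it takes over 210 s, if anything falls off the work surface, if the arm or the gripper's body presses on something with over 40 N, if the wrist force passes 120 N, or if a joint passes its speed limit or range.

## Robot

A 6-joint arm with a two-finger parallel gripper is mounted at the origin on a cart in front of the work surface, level with it; the furniture and walls round the work are solid. World frame = base frame: x ahead of the robot, y to its left, z up, the work surface at z = 0. Lengths are in m, angles in rad, forces in N, time in s.
With the tool pointing down it reaches from about 0.35 to 0.975 m from the base axis. Payload 4.9 kg.
Tool frame: the origin (TCP) lies at the very end of the fingers, on their centre line; the grasp point (between the pads) lies 19 mm behind it; z points along the fingers, y is the line along which they close (so a half turn about z gives the same grasp; the last joint's range is limited). The gripper opens to 85 mm and grips with 20 to 120 N. Pads are 22 mm wide; open, the fingers measure 114 mm over their backs; the gripper's body (76 mm by 85 mm) begins 54 mm behind the grasp point. The pads swing forward as they close: fully open they stand 13 mm farther back than shut.
Start: joints at [0.99, 0.053, 1.613, -0, 1.476, -0.119], TCP at [0.278, 0.56, 0.209] pointing down, gripper open.
Joint ranges: [-3.01, 3.01], [-1.01, 2.22], [0.06, 2.58], [-1.02, 4.17], [0.09, 2.62], [-3.14, 3.14]. Speed limits (rad/s): [2.57, 2.57, 3.14, 3.14, 3.14, 3.14].

## Interface

Orientations are given as a unit quaternion [w, x, y, z].
In Python, from plant import state, optics, ticket, nets gives the robot as it stands. The module is installed in compiled form; this text tells all that it offers.
- The arm moves only by the shell command python3 -m inch 'ROWS' [OPENING]. ROWS is JSON, a list of rows, each an object of numbers: "dx", "dy", "dz": the shift along the tool's x, y, z as a fraction of full scale; "rx", "ry", "rz": the turn, a rotation vector about the tool's x, y, z as a fraction of full scale. In form: [{"dx": .., "dy": .., "dz": .., "rx": .., "ry": .., "rz": ..}, ...]. A call has 1 to 5 rows; each row is the pose to reach, as a shift and turn from the pose commanded when the call began, along the tool's axes at that moment; what a row does not reach only later rows make up. Full scale, the value 1, is 0.8 m for a shift and 1.5 rad for a turn. A row lasts 1/10 s, in which the tool goes at most 50 mm and 8.59 degrees, less where a joint would pass 70% of its speed; a pose out of reach is approached as far as the arm can. A call with a number of a shift or a turn outside -1 to 1 is refused whole. A call with a gripper value outside its range is refused whole. OPENING is the opening, from -1 (shut) to 1 (fully open), set as the call begins (- or left out, the last holds). The fingers move at their own pace and stop on an object; the grip force is fixed at half the most. Time passes only in rows, so rows that repeat a pose let the fingers close. It gives the time, the measured TCP pose, the force, the opening and the grip force at its end, in the units of the state.
- state(): the state, without advancing time (a new reading comes with each control period).
- optics.grab_frame(name): name is "scene" or "side" or "wrist"; returns the picture (480x640x3 uint8, red, green, blue); there is no depth.
- optics.camera_info(name): a dict with "fx", "fy", "cx", "cy" (pixels), "k1" (the pictures are not rectified: a ray, as slopes to the right and down, at radius r is drawn at 1 + k1 r^2 times it, then the intrinsics apply), "R" (3x3) and "t" (3): a world point X has camera coordinates R X + t. Camera axes: x right, y down, z forward; pixel columns grow to the right and rows downward; lengths in m; the calibration is good to about 2 mm. A picture is of the moment at which its call begins: read the wrist's pose just before it. camera_info takes no time and is no camera call; for the wrist camera it gives the pose at the moment of the call.
- ticket.job_done(): hands the job in; it is judged then, once.
Trained networks look in the newest picture that a camera, given by its name, has taken for a name from the list of things; names that differ only in an ending like _2 or _b are one class to them, and where a whole thing is asked for, a point or a joint stands for the part that bears it (a point fixed in the world has none). Each returns a list of dicts, best first, with "confidence" (0 to 1); they miss things now and then, are a little off and sometimes report something else, mostly with a low value. They report only what shows in the picture. A call takes as long as a camera call. They do not tell look-alikes from the thing itself.
- nets.boxes_of(camera, name): "bbox" ([centre column, centre row, width, height] in pixels, round what is visible of it).
- nets.outline_of(camera, name): "pixels" (480x640 bool, what is visible of it) and "bbox" ([centre column, centre row, width, height] in pixels, round what is visible of it).
The state is a dict: "time": time; "joint_pos": joint angles; "joint_vel": joint speeds; "joint_efforts": joint torques, N m; "tool_pos": TCP position; "tool_rot": TCP orientation; "contact_force": force on the tool from outside, world axes, zero at the start; "ft_torque": the same for the moment, N m; "gripper_width": opening from 0.0 (shut) to 1.0 (fully open); "grasp_force": force on a finger pad.
Only numpy, scipy, OpenCV 4.12 (cv2) and the standard library are available. Lean on these libraries where they do the work, as an engineer would, in place of code of your own. Each camera call takes 0.05 s, during which the arm holds its last target. There are 200 camera calls.

## Working session

There is one attempt and no reset: what is moved stays moved. The work goes in short steps, Python scripts to look and compute and a shell command to move; the robot and the scene stay as the last step left them, time stands still between calls to the robot, and variables do not carry over. Pictures are saved under pics/ and viewed, at most 14 in all, crops included, and the job is handed in when it is done.

```bash
mkdir -p pics; ls; python3 - <<'E'
from plant import state, optics
import cv2
print(state())
for n in ["scene","side"]:
    im=optics.grab_frame(n); cv2.imwrite(f"pics/{n}0.png",im[...,::-1])
    print(n,optics.camera_info(n))
E
```

```text
pics
{'time': 0.0, 'joint_pos': array([ 9.90001332e-01,  5.33552183e-02,  1.61429383e+00, -5.60348724e-06,
        1.47605050e+00, -1.19035716e-01]), 'joint_vel': array([-0.00053098, -0.00113449, -0.00101062, -0.00085491, -0.00025724,
       -0.00038696]), 'joint_efforts': array([ 7.98690598e-04, -3.93691099e+01, -3.70173061e+01, -5.14209637e-05,
        6.86397718e-03,  2.39679474e-05]), 'tool_pos': array([0.27809529, 0.55895699, 0.20746422]), 'tool_rot': array([-3.58519358e-04,  2.28833523e-01,  9.73465001e-01, -9.90561502e-04]), 'contact_force': array([0.03646171, 0.47595297, 0.26394887]), 'ft_torque': array([ 0.00115457, -0.02762549, -0.00914179]), 'grasp_force': 0.0, 'gripper_width': 0.9965758814984437}
scene {'fx': 608.0339361734071, 'fy': 608.0339361734071, 'cx': 311.7910358433792, 'cy': 229.38144022713547, 'k1': -0.16673634673939383, 'R': array([[-0.70052376, -0.71360363, -0.00602669],
       [-0.36134786,  0.36198176, -0.85930025],
       [ 0.61538133, -0.59978252, -0.51143597]]), 't': array([0.36569713, 0.30263065, 1.66260377])}
side {'fx': 561.0652699677315, 'fy': 561.0652699677315, 'cx': 317.77387801904695, 'cy': 237.77883849338107, 'k1': -0.09746181292373418, 'R': array([[ 0.97861268, -0.20570156, -0.00202112],
       [-0.08173551, -0.37979802, -0.92145145],
       [ 0.18877639,  0.90190927, -0.38848828]]), 't': array([-0.5303705 ,  0.14335359,  1.76405399])}
```

View pics/scene0.png

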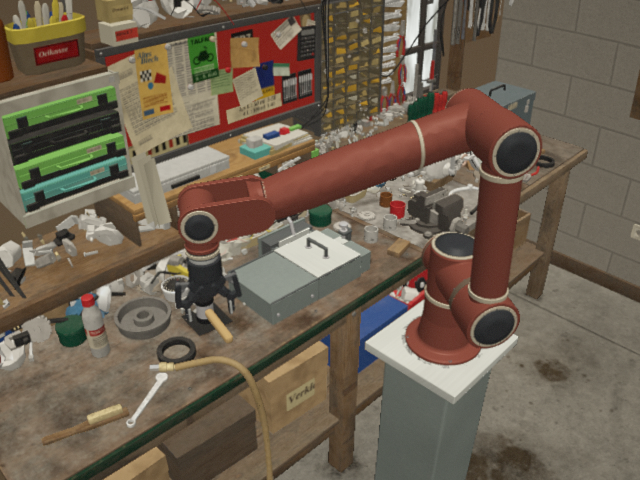

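View pics/side0.png

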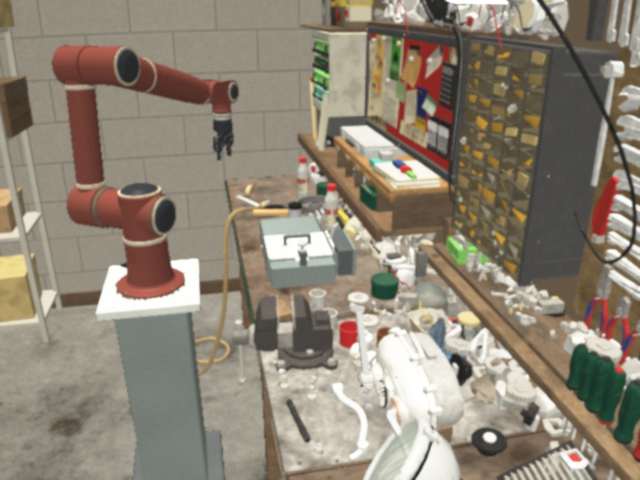

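The scene view shows the box with its hatch handle at about (318,243). The mallet handle is near (215,320), under the gripper, and the parts are around (370,230) to the right of the box. The side view shows the box at (300,250), the tin at (384,285) and a piston-like part at (318,300).

```bash
cat > h.py <<'E'
import numpy as np, cv2
from plant import state, optics, nets
from scipy.spatial.transform import Rotation as Rn
def rot(s=None):
    q=(s or state())["tool_rot"]; return Rn.from_quat([q[1],q[2],q[3],q[0]]).as_matrix()
def pix2w(c,uv,z):
    uv=np.atleast_2d(np.float64(uv)); K=np.array([[c["fx"],0,c["cx"]],[0,c["fy"],c["cy"]],[0,0,1]])
    n=cv2.undistortPoints(uv[:,None],K,np.array([c["k1"],0,0,0,0]))[:,0]
    d=np.c_[n,np.ones(len(n))]@c["R"]; o=-c["R"].T@c["t"]
    return o+d*((z-o[2])/d[:,2])[:,None]
def w2pix(c,X):
    K=np.array([[c["fx"],0,c["cx"]],[0,c["fy"],c["cy"]],[0,0,1]])
    return cv2.projectPoints(np.atleast_2d(np.float64(X)),cv2.Rodrigues(c["R"])[0],c["t"],K,np.array([c["k1"],0,0,0,0]))[0][:,0]
def rows(target,R=None,yaw=None,pos=None):
    """shift (fraction of full scale) from the current pose to target along tool axes; yaw: desired world angle of tool y, mod pi"""
    s=state(); Rt=rot(s); p=s["tool_pos"] if pos is None else pos
    d=Rt.T@(np.array(target)-p)/0.8
    out=dict(zip(("dx","dy","dz"),d.round(4)))
    up=np.array([0,0,-1.]); 
    a=np.arctan2(Rt[1,1],Rt[0,1]) if yaw is None else yaw
    best=None
    for k in (0,np.pi):
        y=np.array([np.cos(a+k),np.sin(a+k),0]); Rg=np.c_[np.cross(y,up),y,up]
        v=Rn.from_matrix(Rt.T@Rg).as_rotvec()
        if best is None or np.linalg.norm(v)<np.linalg.norm(best): best=v
    out.update(zip(("rx","ry","rz"),(best/1.5).round(4)))
    print("pos",p.round(4),"yaw_y",round(np.degrees(np.arctan2(Rt[1,1],Rt[0,1])),2),"dist",np.linalg.norm(d*0.8).round(3),out)
E
python3 - <<'E'
from h import *
zs=dict(pass_box=.05,hatch_handle=.111,gate_handle_top=.14,pin_top=.141,mallet=.045,mallet_mat=.004,piston_a_mid=.023,sprocket_a_mid=.008,tin=.026,block=.011)
for cam in ["scene","side"]:
    c=optics.camera_info(cam); optics.grab_frame(cam)
    for n,z in zs.items():
        for r in nets.boxes_of(cam,n)[:5]:
            b=np.array(r["bbox"]); print(cam,n,round(r["confidence"],2),b.round(0),pix2w(c,b[:2],z)[0].round(3))
c=optics.camera_info("wrist"); im=optics.grab_frame("wrist"); cv2.imwrite("pics/w0.png",im[...,::-1]); print(c)
E
```

```text
scene pass_box 0.98 [299. 271. 137. 111.] [0.47  0.106 0.05 ]
scene pass_box 0.54 [214. 319.  34.  53.] [0.467 0.431 0.05 ]
scene hatch_handle 0.86 [319. 254.  87.  47.] [0.43  0.059 0.111]
scene hatch_handle 0.42 [370. 237.  16.  15.] [ 0.384 -0.121  0.111]
scene hatch_handle 0.36 [293. 233.  29.  29.] [0.574 0.032 0.111]
scene gate_handle_top 0.61 [294. 235.  26.  26.] [0.529 0.071 0.14 ]
scene mallet 0.73 [213. 320.  33.  48.] [0.469 0.433 0.045]
scene mallet_mat 0.92 [207. 320.  51.  26.] [0.528 0.418 0.004]
scene piston_a_mid 0.56 [389. 221.  16.  16.] [ 0.498 -0.366  0.023]
scene piston_a_mid 0.56 [295. 232.  26.  27.] [ 0.681 -0.073  0.023]
scene piston_a_mid 0.44 [385. 200.  14.  13.] [ 0.612 -0.481  0.023]
scene sprocket_a_mid 0.63 [370. 236.  13.  16.] [ 0.494 -0.258  0.008]
scene sprocket_a_mid 0.53 [366. 217.  16.  10.] [ 0.594 -0.349  0.008]
scene tin 0.6 [320. 216.  25.  18.] [ 0.698 -0.217  0.026]
scene block 0.52 [398. 251.  23.  22.] [ 0.363 -0.25   0.011]
side pass_box 0.96 [308. 252. 102.  69.] [0.512 0.02  0.05 ]
side gate_handle_top 0.54 [335. 234.  18.  32.] [ 0
[... 407 characters left out ...]
iston_a_mid 0.47 [338. 233.  23.  34.] [0.665 0.223 0.023]
side piston_a_mid 0.44 [333. 319.  12.  20.] [ 0.507 -0.368  0.023]
side sprocket_a_mid 0.76 [370. 320.  17.  16.] [ 0.61  -0.372  0.008]
side sprocket_a_mid 0.27 [332. 318.  11.  17.] [ 0.511 -0.337  0.008]
side block 0.66 [284. 309.  11.  24.] [ 0.388 -0.267  0.011]
{'fx': 382.39485418199394, 'fy': 382.39485418199394, 'cx': 317.05944033676644, 'cy': 239.42754288207402, 'k1': -0.06353900705124085, 'R': array([[ 4.45378342e-01,  8.95342388e-01, -3.73630359e-04],
       [ 8.61756197e-01, -4.28557957e-01,  2.71503838e-01],
       [ 2.42928773e-01, -1.21243908e-01, -9.62437284e-01]]), 't': array([-0.6253216 , -0.03495276,  0.37925042])}
```

```bash
python3 -c "
from h import *
rows([.44,.0,.42],yaw=np.pi/2)
rows([.44,.0,.42],yaw=0)"
```

```text
pos [0.2784 0.5595 0.2087] yaw_y 63.54 dist 0.62 {'dx': np.float64(-0.4924), 'dy': np.float64(-0.5362), 'dz': np.float64(-0.2641), 'rx': np.float64(0.0), 'ry': np.float64(-0.0), 'rz': np.float64(-0.3078)}
pos [0.2784 0.5595 0.2087] yaw_y 63.54 dist 0.62 {'dx': np.float64(-0.4924), 'dy': np.float64(-0.5362), 'dz': np.float64(-0.2641), 'rx': np.float64(0.0), 'ry': np.float64(-0.0), 'rz': np.float64(0.7394)}
```

```bash
R1='{"dx":-0.19,"dy":-0.2,"dz":-0.1}'
python3 -m inch '[{"dx":-0.19,"dy":-0.2,"dz":-0.1},{"dx":-0.19,"dy":-0.2,"dz":-0.1},{"dx":-0.19,"dy":-0.2,"dz":-0.1},{"dx":-0.19,"dy":-0.2,"dz":-0.1},{"dx":-0.19,"dy":-0.2,"dz":-0.1}]' 1
python3 -m inch '[{"dx":-0.19,"dy":-0.2,"dz":-0.1},{"dx":-0.19,"dy":-0.2,"dz":-0.1},{"dx":-0.19,"dy":-0.2,"dz":-0.1},{"dx":-0.19,"dy":-0.2,"dz":-0.1},{"dx":-0.19,"dy":-0.2,"dz":-0.1}]'
python3 -m inch '[{"dx":-0.11,"dy":-0.136,"dz":-0.064},{"dx":-0.11,"dy":-0.136,"dz":-0.064},{"dx":-0.11,"dy":-0.136,"dz":-0.064},{"dx":-0.11,"dy":-0.136,"dz":-0.064},{"dx":-0.11,"dy":-0.136,"dz":-0.064}]'
python3 -m inch '[{"rz":-0.308},{"rz":-0.308},{"rz":-0.308},{"rz":-0.308},{"rz":-0.308}]'
python3 - <<'E'
from h import *
zs=dict(pass_box=.05,hatch_handle=.111,gate_handle_top=.14,pin_top=.141,mallet=.08,mallet_mat=.004,piston_a_mid=.023,sprocket_a_mid=.008,tin=.026,block=.011)
c=optics.camera_info("wrist"); im=optics.grab_frame("wrist"); cv2.imwrite("pics/w1.png",im[...,::-1])
rows([.44,0,.42],yaw=np.pi/2)
for n,z in zs.items():
    for r in nets.boxes_of("wrist",n)[:5]:
        b=np.array(r["bbox"]); print(n,round(r["confidence"],2),b.round(0),pix2w(c,b[:2],z)[0].round(3))
E
```

```text
pos [0.2785 0.5595 0.2087] yaw_y 63.54 dist 0.62 {'dx': np.float64(-0.4924), 'dy': np.float64(-0.5362), 'dz': np.float64(-0.2641), 'rx': np.float64(-0.0), 'ry': np.float64(-0.0), 'rz': np.float64(-0.3079)}
pass_box 0.72 [100. 461.  53.  38.] [0.421 0.219 0.05 ]
hatch_handle 0.6 [101. 460.  60.  40.] [0.381 0.29  0.111]
gate_handle_top 0.27 [317. 406.  45.  19.] [0.389 0.505 0.14 ]
mallet 0.94 [271. 378.  47.  72.] [0.388 0.459 0.08 ]
mallet_mat 0.83 [318. 405.  44.  19.] [0.489 0.456 0.004]
tin 0.42 [101. 459.  58.  42.] [0.434 0.194 0.026]validation failed for argument at $[0]...
validation failed for argument at $[0]...
validation failed for argument at $[0]...
validation failed for argument at $[0]...
```

View pics/w1.png

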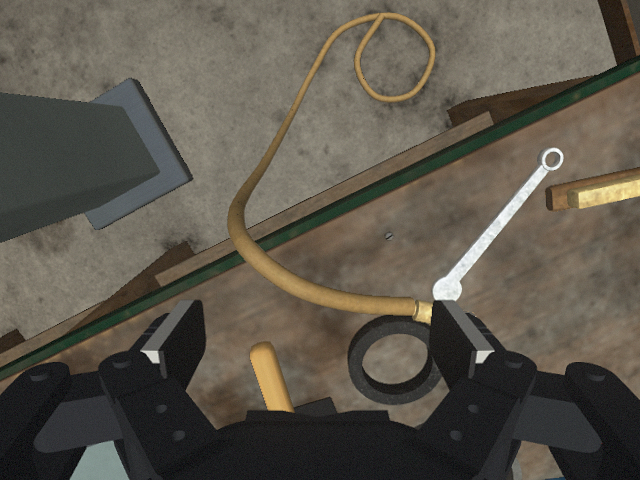

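The wrist view shows the mallet handle at (268,375), a rubber ring at (390,360) as a distractor, and the mat behind the gripper. The call was refused because its rows need all six keys.

```bash
python3 -m inch '[{"dx":-0.19,"dy":-0.2,"dz":-0.1,"rx":0,"ry":0,"rz":0},{"dx":-0.19,"dy":-0.2,"dz":-0.1,"rx":0,"ry":0,"rz":0},{"dx":-0.19,"dy":-0.2,"dz":-0.1,"rx":0,"ry":0,"rz":0},{"dx":-0.19,"dy":-0.2,"dz":-0.1,"rx":0,"ry":0,"rz":0},{"dx":-0.19,"dy":-0.2,"dz":-0.1,"rx":0,"ry":0,"rz":0}]' 1
python3 -m inch '[{"dx":-0.19,"dy":-0.2,"dz":-0.1,"rx":0,"ry":0,"rz":0},{"dx":-0.19,"dy":-0.2,"dz":-0.1,"rx":0,"ry":0,"rz":0},{"dx":-0.19,"dy":-0.2,"dz":-0.1,"rx":0,"ry":0,"rz":0},{"dx":-0.19,"dy":-0.2,"dz":-0.1,"rx":0,"ry":0,"rz":0},{"dx":-0.19,"dy":-0.2,"dz":-0.1,"rx":0,"ry":0,"rz":0}]'
python3 -m inch '[{"dx":0,"dy":0,"dz":0,"rx":0,"ry":0,"rz":0.5},{"dx":0,"dy":0,"dz":0,"rx":0,"ry":0,"rz":0.5},{"dx":0,"dy":0,"dz":0,"rx":0,"ry":0,"rz":0.5},{"dx":0,"dy":0,"dz":0,"rx":0,"ry":0,"rz":0.5},{"dx":0,"dy":0,"dz":0,"rx":0,"ry":0,"rz":0.5}]'
python3 -m inch '[{"dx":0,"dy":0,"dz":0,"rx":0,"ry":0,"rz":0.5},{"dx":0,"dy":0,"dz":0,"rx":0,"ry":0,"rz":0.5},{"dx":0,"dy":0,"dz":0,"rx":0,"ry":0,"rz":0.5},{"dx":0,"dy":0,"dz":0,"rx":0,"ry":0,"rz":0.5},{"dx":0,"dy":0,"dz":0,"rx":0,"ry":0,"rz":0.5}]'
python3 -m inch '[{"dx":0,"dy":0,"dz":0,"rx":0,"ry":0,"rz":0.5},{"dx":0,"dy":0,"dz":0,"rx":0,"ry":0,"rz":0.5},{"dx":0,"dy":0,"dz":0,"rx":0,"ry":0,"rz":0.5},{"dx":0,"dy":0,"dz":0,"rx":0,"ry":0,"rz":0.5},{"dx":0,"dy":0,"dz":0,"rx":0,"ry":0,"rz":0.5}]'
python3 -c "
from h import *
rows([.40,-.05,.44],yaw=-np.pi/2)
print(state()['joint_pos'])"
```

```text
time: 2.3
tool_pos: [0.3439, 0.3465, 0.2904]
tool_rot: [0.001, 0.229, 0.973, 0.001]
contact_force: [1.2, -0.2, 0.0]
gripper_width: 0.999
grasp_force: 0.0
time: 2.8
tool_pos: [0.4085, 0.1352, 0.3705]
tool_rot: [0.001, 0.23, 0.973, 0.0]
contact_force: [0.7, 1.1, -0.5]
gripper_width: 1.0
grasp_force: 0.0
time: 3.3
tool_pos: [0.408, 0.1375, 0.3688]
tool_rot: [0.0, 0.572, 0.82, 0.0]
contact_force: [-0.2, -0.3, -0.0]
gripper_width: 1.003
grasp_force: 0.0
time: 3.8
tool_pos: [0.408, 0.1376, 0.3688]
tool_rot: [0.0, 0.833, 0.554, 0.0]
contact_force: [0.5, -0.3, -0.4]
gripper_width: 0.997
grasp_force: 0.0
time: 4.3
tool_pos: [0.408, 0.1376, 0.3688]
tool_rot: [0.0, 0.978, 0.21, 0.0]
contact_force: [-0.5, 0.7, -0.1]
gripper_width: 0.996
grasp_force: 0.0
pos [0.408  0.1376 0.3688] yaw_y -65.73 dist 0.201 {'dx': np.float64(-0.1054), 'dy': np.float64(0.2096), 'dz': np.float64(-0.089), 'rx': np.float64(0.0), 'ry': np.float64(-0.0002), 'rz': np.float64(0.2824)}
[ 1.52024219e-01 -4.64888919e-01  1.79605741e+00 -6.78158593e-06
  1.81011460e+00  1.29924006e+00]
```

```bash
python3 -m inch '[{"dx":-0.105,"dy":0.21,"dz":-0.089,"rx":0,"ry":0,"rz":0.2824},{"dx":-0.105,"dy":0.21,"dz":-0.089,"rx":0,"ry":0,"rz":0.2824},{"dx":-0.105,"dy":0.21,"dz":-0.089,"rx":0,"ry":0,"rz":0.2824},{"dx":-0.105,"dy":0.21,"dz":-0.089,"rx":0,"ry":0,"rz":0.2824},{"dx":-0.105,"dy":0.21,"dz":-0.089,"rx":0,"ry":0,"rz":0.2824}]'
python3 -m inch '[{"dx":0,"dy":0,"dz":0,"rx":0,"ry":0,"rz":0},{"dx":0,"dy":0,"dz":0,"rx":0,"ry":0,"rz":0}]'
cat > see.py <<'E'
import sys
from h import *
zs=dict(pass_box=.05,hatch_handle=.111,gate_handle_top=.14,pin_top=.141,mallet=.08,mallet_mat=.004,piston_a_mid=.023,sprocket_a_mid=.008,tin=.026,block=.011)
c=optics.camera_info("wrist"); im=optics.grab_frame("wrist"); cv2.imwrite(f"pics/{sys.argv[1]}.png",im[...,::-1])
np.save(f"pics/{sys.argv[1]}.npy",dict(c=c),allow_pickle=True)
rows([.40,-.05,.44],yaw=-np.pi/2)
for n in sys.argv[2:] or zs:
    z=zs[n]
    for r in nets.boxes_of("wrist",n)[:6]:
        b=np.array(r["bbox"]); print(n,round(r["confidence"],2),b.round(0),pix2w(c,b[:2],z)[0].round(3))
E
python3 see.py w2
```

```text
time: 4.8
tool_pos: [0.4017, -0.0547, 0.4424]
tool_rot: [0.001, 1.0, -0.001, 0.002]
contact_force: [0.4, 0.5, 0.2]
gripper_width: 1.003
grasp_force: 0.0
time: 5.0
tool_pos: [0.4016, -0.0494, 0.4394]
tool_rot: [-0.0, 1.0, 0.004, -0.0]
contact_force: [0.5, 0.1, 1.1]
gripper_width: 1.002
grasp_force: 0.0
pos [ 0.4016 -0.049   0.4392] yaw_y -89.52 dist 0.002 {'dx': np.float64(-0.002), 'dy': np.float64(0.0012), 'dz': np.float64(-0.001), 'rx': np.float64(-0.0004), 'ry': np.float64(0.0006), 'rz': np.float64(0.0055)}
pass_box 0.66 [221. 105. 313. 210.] [0.506 0.085 0.05 ]
hatch_handle 0.67 [278. 124. 161. 166.] [0.479 0.001 0.111]
gate_handle_top 0.75 [265.  23. 107.  42.] [0.587 0.01  0.14 ]
pin_top 0.87 [356. 130.  27.  22.] [ 0.473 -0.094  0.141]
mallet 0.78 [ 18. 138.  35. 132.] [0.465 0.368 0.08 ]
mallet_mat 0.92 [29. 92. 58. 79.] [0.534 0.397 0.004]
piston_a_mid 0.94 [617.  37.  42.  38.] [ 0.615 -0.484  0.023]
piston_a_mid 0.63 [530. 122.  47.  32.] [ 0.49  -0.366  0.023]
sprocket_a_mid 0.79 [536.  43.  42.  44.] [ 0.603 -0.368  0.008]
block 0.64 [459. 196.  59.  41.] [ 0.375 -0.273  0.011]
```

View pics/w2.png

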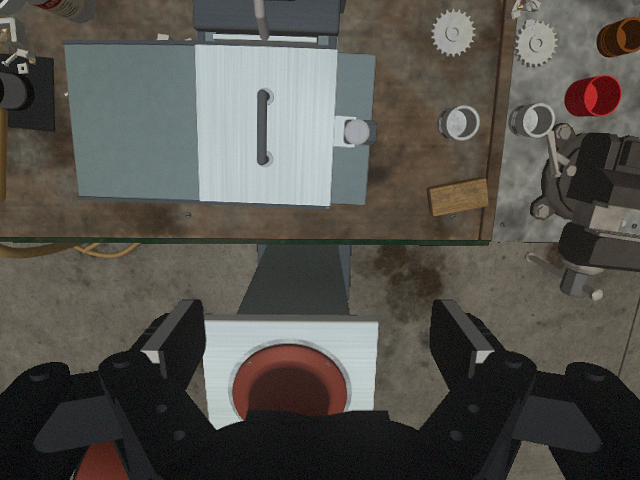

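The wrist view shows the hatch handle from (264,92) to (264,161), the pin head at (356,131) and the gate T-handle at about (262,15). The sprockets are at (454,32) and (536,43), and the grey pistons at (459,123) and (530,120). The brown (620,37) and red (594,97) cups are look-alikes, and the block is at (458,197).

```bash
python3 - <<'E'
from h import *
c=np.load("pics/w2.npy",allow_pickle=True).item()["c"]
im=cv2.imread("pics/w2.png")
def P(n,uv,z): print(n,pix2w(c,uv,z).round(4).tolist())
P("hatch",[(196,44),(336,47),(331,207),(199,204)],.082)
P("handle ends",[(264,92),(264,161)],.117)
P("pin",[(356,131)],.141)
P("housing",[(65,42),(78,197)],.075)
P("shelf",[(375,54),(364,204)],.07)
P("sprockets",[(454,32),(536,43)],.012)
P("pistons top",[(459,122),(531,119)],.046)
z=cv2.resize(im[0:230,420:640],None,fx=3,fy=3,interpolation=cv2.INTER_CUBIC)[:600,:660]
zz=cv2.resize(im[0:60,220:360],None,fx=4,fy=4,interpolation=cv2.INTER_CUBIC)
cv2.imwrite("pics/z2.png",z[:, :660])
E
```

```text
hatch [[0.5785, 0.1062, 0.082], [0.5747, -0.0712, 0.082], [0.369, -0.0682, 0.082], [0.3721, 0.1158, 0.082]]
handle ends [[0.5165, 0.0163, 0.117], [0.434, 0.0184, 0.117]]
pin [[0.4714, -0.0938, 0.141]]
housing [[0.587, 0.2838, 0.075], [0.3807, 0.2942, 0.075]]
shelf [[0.5693, -0.1225, 0.07], [0.3714, -0.1154, 0.07]]
sprockets [[0.6124, -0.2431, 0.012], [0.6024, -0.3664, 0.012]]
pistons top [[0.4863, -0.2491, 0.046], [0.4932, -0.354, 0.046]]
```

View pics/z2.png

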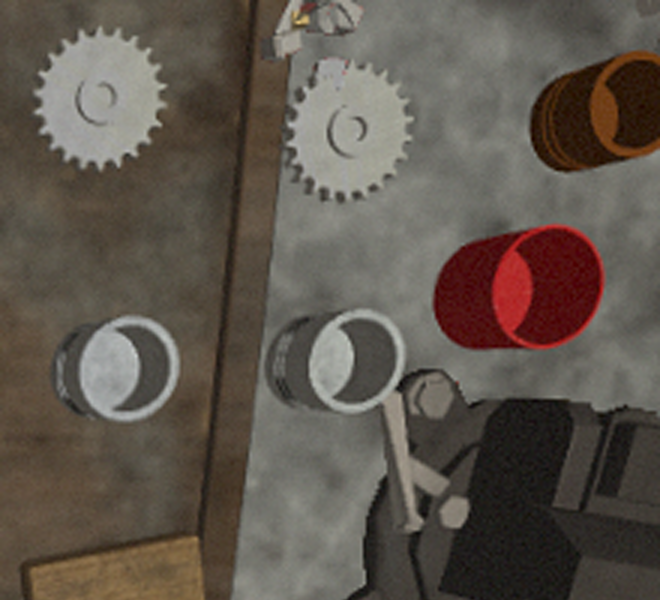

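The zoom shows two clean sprockets and two grey pistons, plus the red and brown cups. The vise is close to the right-hand piston, so I will grasp that one diagonally. I estimate the box origin at (0.475, 0.020) with yaw -1.9°. The next move puts the shut fingers above the gate handle.

```bash
python3 -m inch '[{"dx":0.14,"dy":-0.04,"dz":0.1,"rx":0,"ry":0,"rz":0.028},{"dx":0.14,"dy":-0.04,"dz":0.1,"rx":0,"ry":0,"rz":0.028},{"dx":0.14,"dy":-0.04,"dz":0.1,"rx":0,"ry":0,"rz":0.028},{"dx":0.14,"dy":-0.04,"dz":0.1,"rx":0,"ry":0,"rz":0.028},{"dx":0.14,"dy":-0.04,"dz":0.1,"rx":0,"ry":0,"rz":0.028}]' -1
python3 -m inch '[{"dx":0.12,"dy":-0.04,"dz":0.1,"rx":0,"ry":0,"rz":0},{"dx":0.12,"dy":-0.04,"dz":0.1,"rx":0,"ry":0,"rz":0},{"dx":0.12,"dy":-0.04,"dz":0.1,"rx":0,"ry":0,"rz":0},{"dx":0.12,"dy":-0.04,"dz":0.1,"rx":0,"ry":0,"rz":0},{"dx":0.12,"dy":-0.04,"dz":0.1,"rx":0,"ry":0,"rz":0}]'
python3 see.py w3 gate_handle_top pin_top tin
```

```text
time: 6.05
tool_pos: [0.5134, -0.0173, 0.3588]
tool_rot: [-0.0, 1.0, -0.018, -0.001]
contact_force: [-0.3, -0.2, 0.5]
gripper_width: 0.141
grasp_force: 0.0
time: 6.55
tool_pos: [0.6105, 0.0106, 0.2816]
tool_rot: [0.0, 1.0, -0.018, 0.001]
contact_force: [-0.1, 0.2, 0.6]
gripper_width: -0.001
grasp_force: 0.0
pos [0.6107 0.0105 0.2827] yaw_y -92.09 dist 0.27 {'dx': np.float64(-0.2597), 'dy': np.float64(0.0852), 'dz': np.float64(-0.1975), 'rx': np.float64(0.0004), 'ry': np.float64(-0.0023), 'rz': np.float64(-0.0243)}
gate_handle_top 0.84 [314. 222. 134.  39.] [0.608 0.014 0.14 ]
pin_top 0.4 [440. 345.  18.  11.] [ 0.488 -0.097  0.141]
pin_top 0.21 [ 28. 265.  55.  80.] [0.578 0.267 0.141]
tin 0.63 [530. 141.  68.  12.] [ 0.664 -0.224  0.026]
tin 0.4 [617. 284.  46.  49.] [ 0.49  -0.356  0.026]
```

View pics/w3.png

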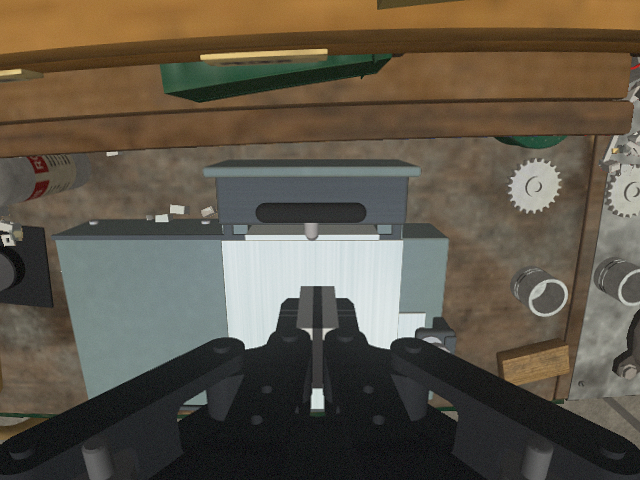

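The gate crossbar is at (312,212), spanning columns 256 to 367. The closed fingers are below it in the view.

```bash
python3 - <<'E'
from h import *
c=np.load("pics/w3.npy",allow_pickle=True).item()["c"]
for z in (.13,.145,.16): 
    p=pix2w(c,[(256,212),(367,212),(311.5,212)],z); print(z,p.round(4).tolist(),np.linalg.norm(p[0]-p[1]).round(4))
print(pix2w(c,[(204,166),(420,166)],.098), pix2w(c,[(223,240),(402,240)],.082),pix2w(c,[(540,270),(511,420)],.0),pix2w(c,[(300,100)],.1))
rows([.6175,.0155,.20],yaw=np.radians(-91.9))
E
```

```text
0.13 [[0.6156, 0.0627, 0.13], [0.6122, -0.0312, 0.13], [0.6139, 0.0157, 0.13]] 0.0939
0.145 [[0.6186, 0.0601, 0.145], [0.6153, -0.0293, 0.145], [0.6169, 0.0154, 0.145]] 0.0895
0.16 [[0.6216, 0.0576, 0.16], [0.6185, -0.0274, 0.16], [0.62, 0.0151, 0.16]] 0.085
[[ 0.6534631   0.11217591  0.098     ]
 [ 0.64634791 -0.08352166  0.098     ]] [[ 0.57892634  0.10602664  0.082     ]
 [ 0.57248558 -0.07216343  0.082     ]] [[ 5.02409328e-01 -2.69125586e-01  0.00000000e+00]
 [ 2.69872895e-01 -2.59306405e-01  5.55111512e-17]] [[0.70654669 0.02239234 0.1       ]]
pos [0.6107 0.0106 0.2828] yaw_y -92.09 dist 0.083 {'dx': np.float64(0.0078), 'dy': np.float64(-0.0065), 'dz': np.float64(0.1036), 'rx': np.float64(0.0003), 'ry': np.float64(-0.0028), 'rz': np.float64(-0.0022)}
```

```bash
python3 -m inch '[{"dx":0.0078,"dy":-0.0065,"dz":0.05,"rx":0,"ry":-0.0028,"rz":0},{"dx":0.0078,"dy":-0.0065,"dz":0.1,"rx":0,"ry":-0.0028,"rz":0},{"dx":0.0078,"dy":-0.0065,"dz":0.125,"rx":0,"ry":-0.0028,"rz":0},{"dx":0.0078,"dy":-0.0065,"dz":0.135,"rx":0,"ry":-0.0028,"rz":0},{"dx":0.0078,"dy":-0.0065,"dz":0.1375,"rx":0,"ry":-0.0028,"rz":0}]'
python3 -m inch '[{"dx":0,"dy":0,"dz":0.004,"rx":0,"ry":0,"rz":0},{"dx":0,"dy":0,"dz":0.008,"rx":0,"ry":0,"rz":0},{"dx":0,"dy":0,"dz":0.012,"rx":0,"ry":0,"rz":0},{"dx":0,"dy":0,"dz":0.016,"rx":0,"ry":0,"rz":0},{"dx":0,"dy":0,"dz":0.016,"rx":0,"ry":0,"rz":0}]'
python3 -m inch '[{"dx":0,"dy":0,"dz":0.003,"rx":0,"ry":0,"rz":0},{"dx":0,"dy":0,"dz":0.006,"rx":0,"ry":0,"rz":0},{"dx":0,"dy":0,"dz":0.009,"rx":0,"ry":0,"rz":0},{"dx":0,"dy":0,"dz":0.0125,"rx":0,"ry":0,"rz":0},{"dx":0,"dy":0,"dz":0.0125,"rx":0,"ry":0,"rz":0}]'
```

```text
time: 7.25
tool_pos: [0.6168, 0.0158, 0.1702]
tool_rot: [0.0, 1.0, -0.018, -0.002]
contact_force: [-0.6, 1.1, 0.6]
gripper_width: -0.002
grasp_force: 0.0
time: 7.75
tool_pos: [0.6167, 0.0161, 0.1567]
tool_rot: [-0.0, 1.0, -0.018, -0.002]
contact_force: [-0.4, -0.5, 0.9]
gripper_width: 0.001
grasp_force: 0.0
time: 8.25
tool_pos: [0.6165, 0.0161, 0.1463]
tool_rot: [-0.0, 1.0, -0.018, -0.003]
contact_force: [-0.0, -0.1, 0.0]
gripper_width: -0.002
grasp_force: 0.0
```

```bash
python3 -m inch '[{"dx":0,"dy":0,"dz":0.003,"rx":0,"ry":0,"rz":0},{"dx":0,"dy":0,"dz":0.006,"rx":0,"ry":0,"rz":0},{"dx":0,"dy":0,"dz":0.009,"rx":0,"ry":0,"rz":0},{"dx":0,"dy":0,"dz":0.009,"rx":0,"ry":0,"rz":0},{"dx":0,"dy":0,"dz":0.009,"rx":0,"ry":0,"rz":0}]'
python3 -m inch '[{"dx":0,"dy":0,"dz":0.002,"rx":0,"ry":0,"rz":0},{"dx":0,"dy":0,"dz":0.004,"rx":0,"ry":0,"rz":0},{"dx":0,"dy":0,"dz":0.005,"rx":0,"ry":0,"rz":0},{"dx":0,"dy":0,"dz":0.005,"rx":0,"ry":0,"rz":0}]'
```

```text
time: 8.75
tool_pos: [0.6168, 0.0161, 0.1398]
tool_rot: [-0.0, 1.0, -0.018, -0.002]
contact_force: [-0.2, -0.5, -0.1]
gripper_width: -0.001
grasp_force: 0.0
time: 9.15
tool_pos: [0.6167, 0.0161, 0.1356]
tool_rot: [-0.0, 1.0, -0.018, -0.002]
contact_force: [-0.3, 0.4, 0.1]
gripper_width: -0.006
grasp_force: 0.0
```

```bash
for i in 1; do python3 -m inch '[{"dx":0,"dy":0,"dz":0.002,"rx":0,"ry":0,"rz":0},{"dx":0,"dy":0,"dz":0.003,"rx":0,"ry":0,"rz":0},{"dx":0,"dy":0,"dz":0.003,"rx":0,"ry":0,"rz":0}]'; done
python3 -m inch '[{"dx":0,"dy":0,"dz":0.002,"rx":0,"ry":0,"rz":0},{"dx":0,"dy":0,"dz":0.003,"rx":0,"ry":0,"rz":0},{"dx":0,"dy":0,"dz":0.003,"rx":0,"ry":0,"rz":0}]'
```

```text
time: 9.45
tool_pos: [0.6171, 0.0161, 0.1341]
tool_rot: [-0.0, 1.0, -0.018, -0.002]
contact_force: [-1.6, 0.2, 2.9]
gripper_width: -0.0
grasp_force: 1.5
time: 9.75
tool_pos: [0.6171, 0.0161, 0.1312]
tool_rot: [-0.0, 1.0, -0.018, -0.002]
contact_force: [-0.4, -0.3, 3.6]
gripper_width: -0.001
grasp_force: 1.4
```

```bash
python3 -m inch '[{"dx":0,"dy":0,"dz":0.002,"rx":0,"ry":0,"rz":0},{"dx":0,"dy":0,"dz":0.003,"rx":0,"ry":0,"rz":0},{"dx":0,"dy":0,"dz":0.003,"rx":0,"ry":0,"rz":0}]'
python3 -m inch '[{"dx":0,"dy":0,"dz":0.002,"rx":0,"ry":0,"rz":0},{"dx":0,"dy":0,"dz":0.003,"rx":0,"ry":0,"rz":0},{"dx":0,"dy":0,"dz":0.003,"rx":0,"ry":0,"rz":0}]'
```

```text
time: 10.05
tool_pos: [0.617, 0.016, 0.1286]
tool_rot: [-0.0, 1.0, -0.018, -0.002]
contact_force: [1.0, 0.2, 2.6]
gripper_width: -0.0
grasp_force: 1.2
time: 10.35
tool_pos: [0.617, 0.0161, 0.1262]
tool_rot: [-0.0, 1.0, -0.018, -0.002]
contact_force: [1.0, 0.4, 2.9]
gripper_width: 0.002
grasp_force: 1.1
```

```bash
python3 - <<'E'
from h import *
im=optics.grab_frame("wrist"); c=optics.camera_info("wrist")
a=im[150:420,180:460]
s=optics.grab_frame("side"); sc=optics.grab_frame("scene")
o=np.hstack([cv2.resize(a,(400,386)),cv2.resize(s[190:287,280:380],(398,386),interpolation=cv2.INTER_CUBIC)])
cv2.imwrite("pics/press.png",o[...,::-1]); print(w2pix(c,[[.617,.016,.126],[.618,.06,.136],[.618,-.028,.136]])-[180,150])
E
```

```text
[[138.50773977 134.06681417]
 [ 39.36072797 143.80960414]
 [238.15936729 137.24530651]]
```

View pics/press.png

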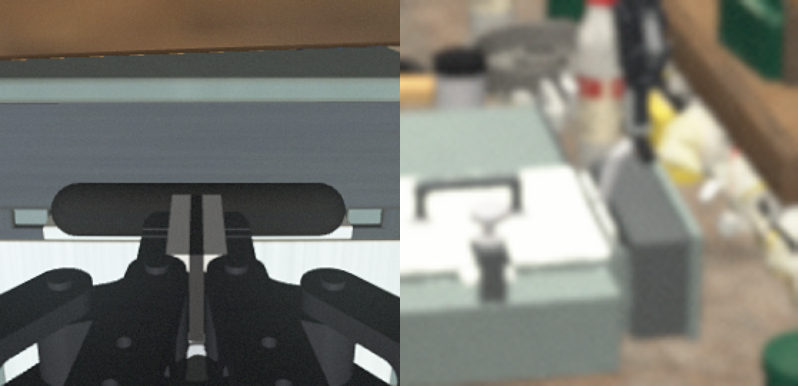

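The view suggests the fingers are bearing on the bar, which has moved down with them, so the true fingertips sit above the nominal TCP. I will keep pressing until the force rises.

```bash
python3 -m inch '[{"dx":0,"dy":0,"dz":0.003,"rx":0,"ry":0,"rz":0},{"dx":0,"dy":0,"dz":0.005,"rx":0,"ry":0,"rz":0},{"dx":0,"dy":0,"dz":0.005,"rx":0,"ry":0,"rz":0}]'
python3 -m inch '[{"dx":0,"dy":0,"dz":0.003,"rx":0,"ry":0,"rz":0},{"dx":0,"dy":0,"dz":0.005,"rx":0,"ry":0,"rz":0},{"dx":0,"dy":0,"dz":0.005,"rx":0,"ry":0,"rz":0}]'
python3 -m inch '[{"dx":0,"dy":0,"dz":0.003,"rx":0,"ry":0,"rz":0},{"dx":0,"dy":0,"dz":0.003,"rx":0,"ry":0,"rz":0}]'
```

```text
time: 10.8
tool_pos: [0.6169, 0.0161, 0.122]
tool_rot: [-0.0, 1.0, -0.018, -0.002]
contact_force: [2.1, 0.1, 1.7]
gripper_width: -0.003
grasp_force: 0.9
time: 11.1
tool_pos: [0.6168, 0.0161, 0.118]
tool_rot: [-0.0, 1.0, -0.018, -0.002]
contact_force: [1.7, -0.3, 1.4]
gripper_width: -0.003
grasp_force: 1.0
time: 11.3
tool_pos: [0.6167, 0.0161, 0.1155]
tool_rot: [-0.0, 1.0, -0.018, -0.002]
contact_force: [1.0, -0.2, 1.4]
gripper_width: 0.004
grasp_force: 0.8
```

```bash
python3 - <<'E'
from h import *
im=optics.grab_frame("wrist"); c=optics.camera_info("wrist")
a=im[150:420,180:460]
s=optics.grab_frame("side")
o=np.hstack([cv2.resize(a,(400,386)),cv2.resize(s[190:287,280:380],(398,386),interpolation=cv2.INTER_CUBIC)])
cv2.imwrite("pics/press2.png",o[...,::-1]); print(w2pix(c,[state()["tool_pos"],[.618,.06,.136],[.618,-.028,.136]])-[180,150])
cs=optics.camera_info("side")
B=lambda x,y,z:[.475+.9994*x+.033*y,.02-.033*x+.9994*y,z]
print((w2pix(cs,[B(.143,0,.136),B(.143,0,.12),B(.143,.044,.128),B(.143,-.044,.128),state()["tool_pos"]])-[280,190])*3.98+[400,0])
E
```

```text
[[138.34090211 134.39908531]
 [ 33.11007243 153.57258947]
 [244.7022367  146.64416956]]
[[636.30387521 143.76155485]
 [636.05610873 161.72987869]
 [625.32882013 133.62801579]
 [647.50927428 172.7403959 ]
 [634.17696888 166.46331191]]
```

View pics/press2.png

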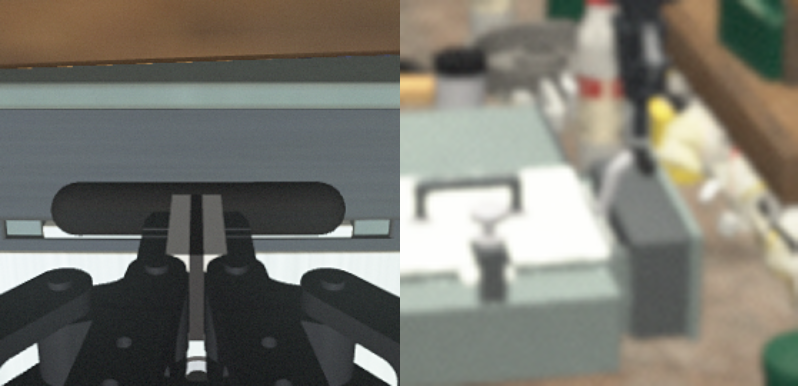

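The bar keeps its place in the wrist view while the duct grows, so it is going down with the fingers. I keep pressing.

```bash
python3 -m inch '[{"dx":0,"dy":0,"dz":0.002,"rx":0,"ry":0,"rz":0},{"dx":0,"dy":0,"dz":0.003,"rx":0,"ry":0,"rz":0},{"dx":0,"dy":0,"dz":0.003,"rx":0,"ry":0,"rz":0}]'
python3 -m inch '[{"dx":0,"dy":0,"dz":0.002,"rx":0,"ry":0,"rz":0},{"dx":0,"dy":0,"dz":0.003,"rx":0,"ry":0,"rz":0},{"dx":0,"dy":0,"dz":0.003,"rx":0,"ry":0,"rz":0}]'
python3 -m inch '[{"dx":0,"dy":0,"dz":0.002,"rx":0,"ry":0,"rz":0},{"dx":0,"dy":0,"dz":0.002,"rx":0,"ry":0,"rz":0}]'
```

```text
time: 11.7
tool_pos: [0.6166, 0.0161, 0.1134]
tool_rot: [-0.0, 1.0, -0.018, -0.002]
contact_force: [1.0, 0.7, 2.8]
gripper_width: -0.001
grasp_force: 1.4
time: 12.0
tool_pos: [0.6168, 0.0161, 0.1131]
tool_rot: [0.0, 1.0, -0.018, -0.002]
contact_force: [-3.1, 0.3, 11.7]
gripper_width: -0.004
grasp_force: 5.6
time: 12.2
tool_pos: [0.6169, 0.0161, 0.113]
tool_rot: [0.0, 1.0, -0.018, -0.002]
contact_force: [-6.5, 0.1, 17.2]
gripper_width: 0.0
grasp_force: 8.3
```

The gate met its stop at 17 N with the TCP at 0.113, so the tips are about 23 mm behind the nominal TCP. Next I lift off and go to the hatch handle.

```bash
python3 -m inch '[{"dx":0,"dy":0,"dz":-0.04,"rx":0,"ry":0,"rz":0},{"dx":0,"dy":0,"dz":-0.09,"rx":0,"ry":0,"rz":0},{"dx":0,"dy":0,"dz":-0.09,"rx":0,"ry":0,"rz":0}]'
python3 -m inch '[{"dx":-0.1775,"dy":0.0034,"dz":0,"rx":0,"ry":0,"rz":0},{"dx":-0.1775,"dy":0.0034,"dz":0,"rx":0,"ry":0,"rz":0},{"dx":-0.1775,"dy":0.0034,"dz":0,"rx":0,"ry":0,"rz":0},{"dx":-0.1775,"dy":0.0034,"dz":0,"rx":0,"ry":0,"rz":0},{"dx":-0.1775,"dy":0.0034,"dz":0,"rx":0,"ry":0,"rz":0}]' 0.1
python3 - <<'E'
from h import *
c=optics.camera_info("wrist"); im=optics.grab_frame("wrist")
print(w2pix(c,[[.475,.0185,.117]]))
o=np.hstack([im[150:450,120:520]]); cv2.imwrite("pics/hd.png",cv2.resize(o,(800,600))[...,::-1])
rows([.475,.0185,.07],yaw=np.radians(-91.9))
E
```

```text
time: 12.5
tool_pos: [0.62, 0.0159, 0.1878]
tool_rot: [0.0, 1.0, -0.018, 0.003]
contact_force: [0.3, -0.6, 1.2]
gripper_width: -0.0
grasp_force: 0.0
time: 13.0
tool_pos: [0.4738, 0.0186, 0.1809]
tool_rot: [-0.0, 1.0, -0.018, -0.003]
contact_force: [1.0, -0.6, 0.8]
gripper_width: 0.549
grasp_force: 0.0
[[318.0915262  242.63897386]]
pos [0.4749 0.0184 0.1816] yaw_y -92.06 dist 0.112 {'dx': np.float64(0.0008), 'dy': np.float64(-0.0001), 'dz': np.float64(0.1395), 'rx': np.float64(-0.0), 'ry': np.float64(0.003), 'rz': np.float64(-0.0018)}
```

View pics/hd.png

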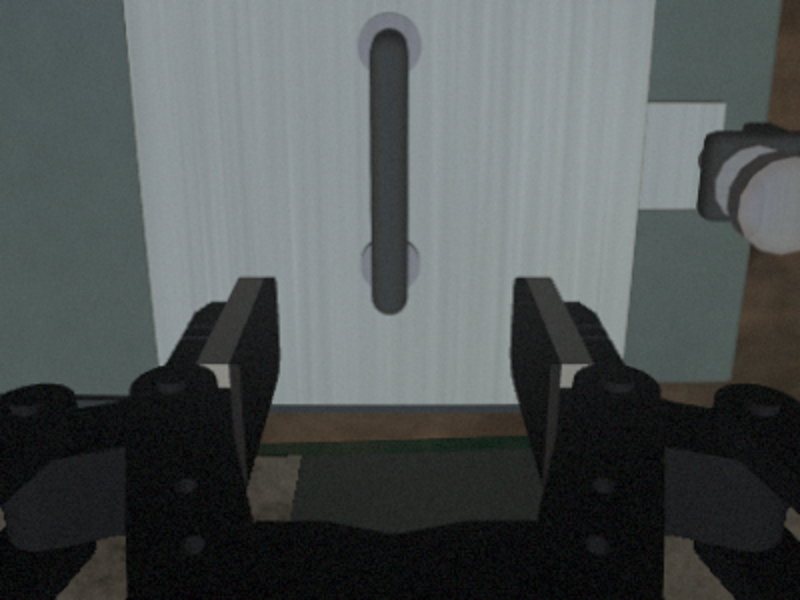

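The handle is at pixel (314,235), between the open fingers and about 2 mm to their left. I will grasp it and slide.

```bash
python3 -m inch '[{"dx":0.003,"dy":-0.0025,"dz":0.05,"rx":0,"ry":0.003,"rz":0},{"dx":0.003,"dy":-0.0025,"dz":0.1,"rx":0,"ry":0.003,"rz":0},{"dx":0.003,"dy":-0.0025,"dz":0.125,"rx":0,"ry":0.003,"rz":0},{"dx":0.003,"dy":-0.0025,"dz":0.135,"rx":0,"ry":0.003,"rz":0},{"dx":0.003,"dy":-0.0025,"dz":0.1395,"rx":0,"ry":0.003,"rz":0}]'
python3 -m inch '[{"dx":0,"dy":0,"dz":0,"rx":0,"ry":0,"rz":0},{"dx":0,"dy":0,"dz":0,"rx":0,"ry":0,"rz":0},{"dx":0,"dy":0,"dz":0,"rx":0,"ry":0,"rz":0},{"dx":0,"dy":0,"dz":0,"rx":0,"ry":0,"rz":0},{"dx":0,"dy":0,"dz":0,"rx":0,"ry":0,"rz":0}]' -1
```

```text
time: 13.55
tool_pos: [0.4775, 0.0203, 0.0698]
tool_rot: [-0.0, 1.0, -0.018, -0.001]
contact_force: [0.7, -0.7, -0.1]
gripper_width: 0.545
grasp_force: 0.0
time: 14.05
tool_pos: [0.4785, 0.0203, 0.0723]
tool_rot: [0.0, 1.0, -0.018, 0.002]
contact_force: [0.1, 0.6, 5.5]
gripper_width: 0.114
grasp_force: 58.7
```

```bash
python3 -m inch '[{"dx":0,"dy":-0.02,"dz":-0.002,"rx":0,"ry":0,"rz":0},{"dx":0,"dy":-0.045,"dz":-0.002,"rx":0,"ry":0,"rz":0},{"dx":0,"dy":-0.07,"dz":-0.002,"rx":0,"ry":0,"rz":0},{"dx":0,"dy":-0.095,"dz":-0.002,"rx":0,"ry":0,"rz":0},{"dx":0,"dy":-0.12,"dz":-0.002,"rx":0,"ry":0,"rz":0}]'
python3 -m inch '[{"dx":0,"dy":-0.025,"dz":0,"rx":0,"ry":0,"rz":0},{"dx":0,"dy":-0.05,"dz":0,"rx":0,"ry":0,"rz":0},{"dx":0,"dy":-0.075,"dz":0,"rx":0,"ry":0,"rz":0},{"dx":0,"dy":-0.092,"dz":0,"rx":0,"ry":0,"rz":0},{"dx":0,"dy":-0.096,"dz":0,"rx":0,"ry":0,"rz":0}]'
python3 -m inch '[{"dx":0,"dy":0,"dz":0,"rx":0,"ry":0,"rz":0},{"dx":0,"dy":0,"dz":0,"rx":0,"ry":0,"rz":0}]'
```

```text
time: 14.55
tool_pos: [0.4817, 0.1161, 0.0723]
tool_rot: [0.001, 1.0, -0.018, 0.002]
contact_force: [4.6, -2.7, -3.2]
gripper_width: 0.112
grasp_force: 59.2
time: 15.05
tool_pos: [0.4843, 0.1922, 0.0723]
tool_rot: [0.002, 1.0, -0.017, 0.002]
contact_force: [3.9, -12.4, 1.1]
gripper_width: 0.12
grasp_force: 59.8
time: 15.25
tool_pos: [0.4843, 0.1922, 0.0723]
tool_rot: [0.001, 1.0, -0.018, 0.001]
contact_force: [4.2, -2.2, -1.5]
gripper_width: 0.119
grasp_force: 59.5
```

```bash
python3 -m inch '[{"dx":0,"dy":0,"dz":0,"rx":0,"ry":0,"rz":0},{"dx":0,"dy":0,"dz":0,"rx":0,"ry":0,"rz":0},{"dx":0,"dy":0,"dz":0,"rx":0,"ry":0,"rz":0},{"dx":0,"dy":0,"dz":-0.05,"rx":0,"ry":0,"rz":0},{"dx":0,"dy":0,"dz":-0.1,"rx":0,"ry":0,"rz":0}]' 0.2
python3 -m inch '[{"dx":0.01,"dy":0.06,"dz":-0.04,"rx":0,"ry":0,"rz":0},{"dx":0.02,"dy":0.12,"dz":-0.08,"rx":0,"ry":0,"rz":0},{"dx":0.02,"dy":0.18,"dz":-0.12,"rx":0,"ry":0,"rz":0},{"dx":0.02,"dy":0.24,"dz":-0.16,"rx":0,"ry":0,"rz":0},{"dx":0.02,"dy":0.28,"dz":-0.18,"rx":0,"ry":0,"rz":0}]' 1
python3 -m inch '[{"dx":0.01,"dy":0.06,"dz":0,"rx":0,"ry":0,"rz":0},{"dx":0.02,"dy":0.12,"dz":0,"rx":0,"ry":0,"rz":0},{"dx":0.02,"dy":0.18,"dz":0,"rx":0,"ry":0,"rz":0},{"dx":0.02,"dy":0.24,"dz":0,"rx":0,"ry":0,"rz":0},{"dx":0.02,"dy":0.28,"dz":0,"rx":0,"ry":0,"rz":0}]'
python3 -m inch '[{"dx":0,"dy":0,"dz":0,"rx":0,"ry":0,"rz":0},{"dx":0,"dy":0,"dz":0,"rx":0,"ry":0,"rz":0}]'
python3 see.py w4 piston_a_mid sprocket_a_mid pin_top hatch_handle
```

```text
time: 15.75
tool_pos: [0.4814, 0.1928, 0.1511]
tool_rot: [0.0, 1.0, -0.018, -0.002]
contact_force: [1.2, -0.2, 0.3]
gripper_width: 0.6
grasp_force: 0.0
time: 16.25
tool_pos: [0.4912, -0.0175, 0.289]
tool_rot: [-0.0, 1.0, -0.018, 0.001]
contact_force: [0.5, -0.1, 0.1]
gripper_width: 1.005
grasp_force: 0.0
time: 16.75
tool_pos: [0.4988, -0.2434, 0.2872]
tool_rot: [-0.0, 1.0, -0.019, -0.0]
contact_force: [0.4, 1.0, 0.2]
gripper_width: 0.995
grasp_force: 0.0
time: 16.95
tool_pos: [0.4993, -0.2408, 0.2871]
tool_rot: [-0.001, 1.0, -0.019, -0.0]
contact_force: [0.6, -0.4, 0.0]
gripper_width: 0.993
grasp_force: 0.0
pos [ 0.4995 -0.2401  0.2872] yaw_y -92.04 dist 0.263 {'dx': np.float64(-0.1328), 'dy': np.float64(-0.2332), 'dz': np.float64(-0.1907), 'rx': np.float64(-0.0006), 'ry': np.float64(0.0), 'rz': np.float64(-0.0238)}
piston_a_mid 0.74 [430. 199.  52.  45.] [ 0.489 -0.368  0.023]
piston_a_mid 0.74 [546.  79.  67.  52.] [ 0.617 -0.492  0.023]
sprocket_a_mid 0.68 [429.  96.  59.  59.] [ 0.603 -0.367  0.008]
pin_top 0.66 [154. 252.  39.  33.] [ 0.473 -0.097  0.141]
hatch_handle 0.97 [ 14. 269.  28. 110.] [0.451 0.063 0.111]
```

View pics/w4.png

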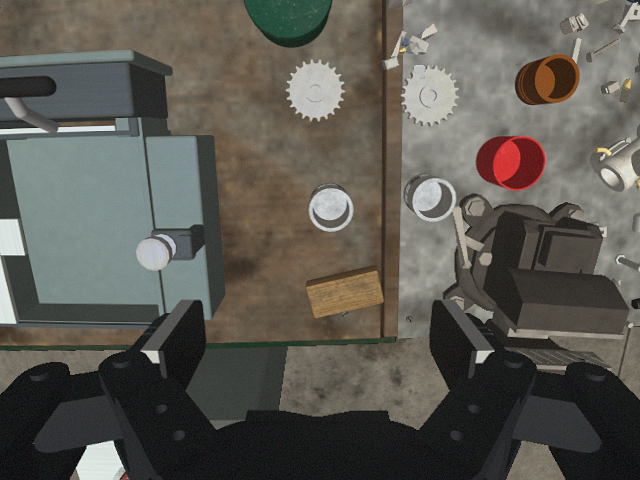

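View: the hatch is open and the chamber floor is visible. The left sprocket is at (315,90), the right one at (430,95). The left piston rim is at (331,209), the right one at (434,199). The block is at (345,293), the tin at (288,15) and the pin at (155,252).

```bash
python3 - <<'E'
from h import *
L=lambda n:np.load(f"pics/{n}.npy",allow_pickle=True).item()["c"]
def tri(obs):
    A=[];b=[]
    for n,uv in obs:
        c=L(n); p0=pix2w(c,uv,0.)[0];p1=pix2w(c,uv,.1)[0];d=(p1-p0)/np.linalg.norm(p1-p0);M=np.eye(3)-np.outer(d,d);A.append(M);b.append(M@p0)
    return np.linalg.lstsq(np.vstack(A),np.hstack(b),rcond=None)[0].round(4)
print("spL",tri([("w2",(453.5,33)),("w4",(315,91)),("w3",(535,188))]))
print("spR",tri([("w2",(535.5,43.5)),("w4",(430,95.5))]))
print("piL rim",tri([("w2",(462,123)),("w4",(331.5,212))]), "piR rim",tri([("w2",(538,120)),("w4",(436,200))]))
c=L("w4")
print("sp@.012",pix2w(c,[(315,91),(430,95.5)],.012).round(4).tolist()); print("pi@.046",pix2w(c,[(331.5,212),(436,200)],.046).round(4).tolist())
print("pin",pix2w(c,[(155,252)],.141).round(4), "chamber",pix2w(c,[(37,304),(149,304),(139,140),(8,140)],.028).round(4).tolist())
E
```

```text
spL [ 0.6103 -0.2416  0.0148]
spR [ 0.6032 -0.3697  0.0047]
piL rim [ 0.4841 -0.2543  0.046 ] piR rim [ 0.4917 -0.3699  0.0382]
sp@.012 [[0.611, -0.2418, 0.012], [0.6026, -0.3677, 0.012]]
pi@.046 [[0.4831, -0.255, 0.046], [0.4923, -0.3683, 0.046]]
pin [[ 0.4735 -0.0987  0.141 ]] chamber [[0.3758, 0.119, 0.028], [0.3727, -0.0282, 0.028], [0.5678, -0.0474, 0.028], [0.577, 0.1064, 0.028]]
```

```bash
python3 -m inch '[{"dx":0.1387,"dy":-0.0029,"dz":0.06,"rx":0,"ry":0,"rz":0},{"dx":0.1387,"dy":-0.0029,"dz":0.12,"rx":0,"ry":0,"rz":0},{"dx":0.1387,"dy":-0.0029,"dz":0.18,"rx":0,"ry":0,"rz":0},{"dx":0.1387,"dy":-0.0029,"dz":0.22,"rx":0,"ry":0,"rz":0},{"dx":0.1387,"dy":-0.0029,"dz":0.22,"rx":0,"ry":0,"rz":0}]' 1
python3 -m inch '[{"dx":0,"dy":0,"dz":0,"rx":0,"ry":0,"rz":0},{"dx":0,"dy":0,"dz":0,"rx":0,"ry":0,"rz":0}]'
python3 - <<'E'
from h import *
c=optics.camera_info("wrist"); im=optics.grab_frame("wrist"); cv2.imwrite("pics/w5.png",im[...,::-1])
np.save("pics/w5.npy",dict(c=c),allow_pickle=True)
rows([.6105,-.2417,-.026],yaw=np.radians(-91.9))
print(w2pix(c,[[.6105,-.2417,.012]]))
c4=np.load("pics/w4.npy",allow_pickle=True).item()["c"]; print("tin edge",pix2w(c4,[(290,46)],.052),pix2w(c4,[(290,46)],.0))
for r in nets.boxes_of("wrist","sprocket_a_mid")[:3]: b=np.array(r["bbox"]); print(r["confidence"],b,pix2w(c,b[:2],.012))
for r in nets.boxes_of("wrist","tin")[:3]: b=np.array(r["bbox"]); print(r["confidence"],b,pix2w(c,b[:2],.05))
E
```

```text
time: 17.7
tool_pos: [0.6088, -0.2396, 0.1053]
tool_rot: [-0.002, 1.0, -0.017, -0.003]
contact_force: [-0.6, 0.8, -0.5]
gripper_width: 1.004
grasp_force: 0.0
time: 17.9
tool_pos: [0.6109, -0.2418, 0.1122]
tool_rot: [0.0, 1.0, -0.017, 0.0]
contact_force: [-0.0, -0.1, 1.7]
gripper_width: 1.002
grasp_force: 0.0
pos [ 0.6117 -0.2425  0.1139] yaw_y -92.01 dist 0.14 {'dx': np.float64(-0.0022), 'dy': np.float64(-0.0012), 'dz': np.float64(0.1749), 'rx': np.float64(0.001), 'ry': np.float64(-0.0022), 'rz': np.float64(-0.0013)}
[[317.7140819  231.22453679]]
tin edge [[ 0.64968247 -0.21931718  0.052     ]] [[ 0.66030123 -0.21625771  0.        ]]
0.56 [489.9 233.5  89.5  81. ] [[ 0.60452475 -0.36706231  0.012     ]]
0.39 [ 87.2 333.6 173.7 292.7] [[ 0.53250647 -0.05446414  0.012     ]]
0.78 [275.4  93.2 152.5 159.8] [[ 0.70154578 -0.22086245  0.05      ]]
```

View pics/w5.png

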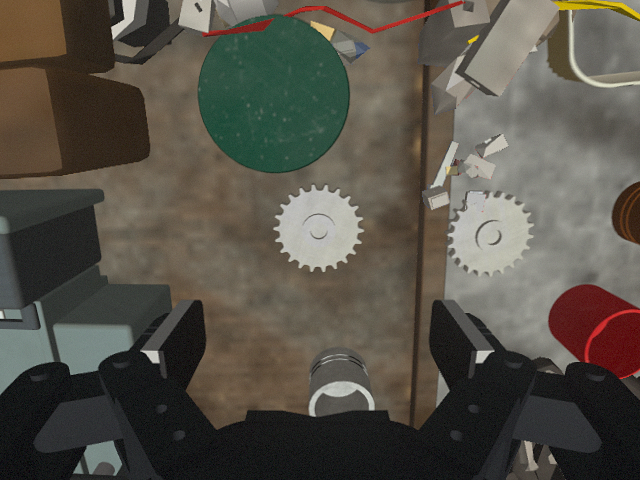

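The left sprocket is at (319,228), right under the tool. The tin at (275,95) is clear of it. I descend in steps.

```bash
python3 -m inch '[{"dx":0.001,"dy":0,"dz":0.04,"rx":0,"ry":-0.002,"rz":0},{"dx":0.001,"dy":0,"dz":0.08,"rx":0,"ry":-0.002,"rz":0},{"dx":0.001,"dy":0,"dz":0.11,"rx":0,"ry":-0.002,"rz":0},{"dx":0.001,"dy":0,"dz":0.135,"rx":0,"ry":-0.002,"rz":0},{"dx":0.001,"dy":0,"dz":0.145,"rx":0,"ry":-0.002,"rz":0}]'
python3 -m inch '[{"dx":0,"dy":0,"dz":0.006,"rx":0,"ry":0,"rz":0},{"dx":0,"dy":0,"dz":0.012,"rx":0,"ry":0,"rz":0},{"dx":0,"dy":0,"dz":0.015,"rx":0,"ry":0,"rz":0},{"dx":0,"dy":0,"dz":0.015,"rx":0,"ry":0,"rz":0}]'
```

```text
time: 18.55
tool_pos: [0.6111, -0.2424, -0.0048]
tool_rot: [-0.0, 1.0, -0.018, -0.002]
contact_force: [-0.7, 0.0, -0.9]
gripper_width: 1.003
grasp_force: 0.0
time: 18.95
tool_pos: [0.6118, -0.2427, -0.0158]
tool_rot: [0.0, 1.0, -0.018, -0.001]
contact_force: [-0.9, -0.4, 0.5]
gripper_width: 1.0
grasp_force: 0.0
```

```bash
python3 -m inch '[{"dx":0,"dy":0,"dz":0.006,"rx":0,"ry":0,"rz":0},{"dx":0,"dy":0,"dz":0.011,"rx":0,"ry":0,"rz":0},{"dx":0,"dy":0,"dz":0.011,"rx":0,"ry":0,"rz":0}]'
python3 -m inch '[{"dx":0,"dy":0,"dz":0,"rx":0,"ry":0,"rz":0},{"dx":0,"dy":0,"dz":0,"rx":0,"ry":0,"rz":0},{"dx":0,"dy":0,"dz":0,"rx":0,"ry":0,"rz":0},{"dx":0,"dy":0,"dz":0,"rx":0,"ry":0,"rz":0},{"dx":0,"dy":0,"dz":0,"rx":0,"ry":0,"rz":0}]' -1
```

```text
time: 19.25
tool_pos: [0.6108, -0.2421, -0.0262]
tool_rot: [-0.0, 1.0, -0.018, -0.002]
contact_force: [-0.1, 0.4, -0.1]
gripper_width: 1.001
grasp_force: 0.0
time: 19.75
tool_pos: [0.6121, -0.2428, -0.0245]
tool_rot: [0.0, 1.0, -0.018, -0.001]
contact_force: [1.0, 0.4, 4.9]
gripper_width: 0.731
grasp_force: 65.8
```

```bash
python3 -m inch '[{"dx":0,"dy":0,"dz":-0.04,"rx":0,"ry":0,"rz":0},{"dx":0,"dy":0,"dz":-0.1,"rx":0,"ry":0,"rz":0},{"dx":0,"dy":0,"dz":-0.16,"rx":0,"ry":0,"rz":0},{"dx":0,"dy":0,"dz":-0.22,"rx":0,"ry":0,"rz":0},{"dx":0,"dy":0,"dz":-0.231,"rx":0,"ry":0,"rz":0}]'
python3 -m inch '[{"dx":-0.02,"dy":-0.05,"dz":0,"rx":0,"ry":0,"rz":0},{"dx":-0.045,"dy":-0.11,"dz":0,"rx":0,"ry":0,"rz":0},{"dx":-0.07,"dy":-0.17,"dz":0,"rx":0,"ry":0,"rz":0},{"dx":-0.1,"dy":-0.23,"dz":0,"rx":0,"ry":0,"rz":0},{"dx":-0.119,"dy":-0.285,"dz":0,"rx":0,"ry":0,"rz":0}]'
python3 -m inch '[{"dx":0,"dy":0,"dz":0,"rx":0,"ry":0,"rz":0},{"dx":0,"dy":0,"dz":0,"rx":0,"ry":0,"rz":0}]'
python3 - <<'E'
from h import *
c=optics.camera_info("wrist"); im=optics.grab_frame("wrist"); cv2.imwrite("pics/w6.png",im[...,::-1])
np.save("pics/w6.npy",dict(c=c),allow_pickle=True)
rows([.525,-.0102,.006],yaw=np.radians(-91.9))
E
```

```text
time: 20.25
tool_pos: [0.6151, -0.2441, 0.1673]
tool_rot: [0.003, 1.0, -0.018, 0.004]
contact_force: [0.0, -0.8, -0.3]
gripper_width: 0.731
grasp_force: 65.9
time: 20.75
tool_pos: [0.5238, -0.0135, 0.1576]
tool_rot: [-0.0, 1.0, -0.018, -0.003]
contact_force: [0.9, -0.0, -2.1]
gripper_width: 0.725
grasp_force: 66.0
time: 20.95
tool_pos: [0.525, -0.0141, 0.1582]
tool_rot: [0.0, 1.0, -0.017, -0.002]
contact_force: [1.3, 0.1, -1.0]
gripper_width: 0.722
grasp_force: 66.1
pos [ 0.5256 -0.0151  0.1586] yaw_y -92.02 dist 0.153 {'dx': np.float64(-0.0001), 'dy': np.float64(-0.0061), 'dz': np.float64(0.1907), 'rx': np.float64(0.0002), 'ry': np.float64(0.0029), 'rz': np.float64(-0.0014)}
```

View pics/w6.png

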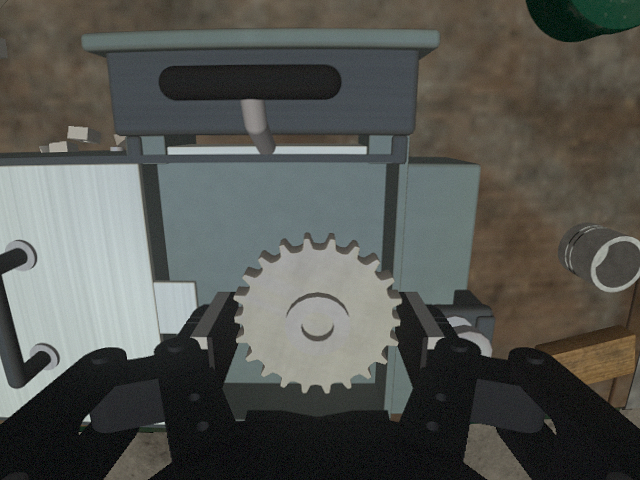

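The sprocket is held level and centred. The chamber floor spans columns 160 to 385, and the hatch's tongue at (176,305) overhangs the opening slightly.

```bash
python3 - <<'E'
from h import *
c=np.load("pics/w6.npy",allow_pickle=True).item()["c"]
print("floor sides",pix2w(c,[(164,240),(386,240)],.028).round(4).tolist())
print("rim sides",pix2w(c,[(146,240),(397,240)],.075).round(4).tolist())
print("tongue",pix2w(c,[(156,282),(195,282),(198,335),(160,333)],.082).round(4).tolist())
print("floor far",pix2w(c,[(270,163)],.028).round(4),"rim far", pix2w(c,[(270,161)],.075).round(4),"near",pix2w(c,[(230,384),(230,415)],.028).round(4), pix2w(c,[(230,415)],.075))
print("sp",pix2w(c,[(317,313)],.1586+.0245+.012).round(4))
E
```

```text
floor sides [[0.513, 0.1113, 0.028], [0.507, -0.0686, 0.028]]
rim sides [[0.5264, 0.1037, 0.075], [0.5206, -0.0677, 0.075]]
tongue [[0.4981, 0.0982, 0.082], [0.4974, 0.0709, 0.082], [0.4565, 0.074, 0.082], [0.4587, 0.1016, 0.082]]
floor far [[0.5711 0.0208 0.028 ]] rim far [[0.5761 0.0149 0.075 ]] near [[0.3743 0.0712 0.028 ]
 [0.3394 0.075  0.028 ]] [[0.37998192 0.06054597 0.075     ]]
sp [[ 0.529  -0.0136  0.1951]]
```

```bash
python3 -m inch '[{"dx":-0.002,"dy":-0.0075,"dz":0.05,"rx":0,"ry":0.002,"rz":0},{"dx":-0.002,"dy":-0.0075,"dz":0.1,"rx":0,"ry":0.002,"rz":0},{"dx":-0.002,"dy":-0.0075,"dz":0.14,"rx":0,"ry":0.002,"rz":0},{"dx":-0.002,"dy":-0.0075,"dz":0.165,"rx":0,"ry":0.002,"rz":0},{"dx":-0.002,"dy":-0.0075,"dz":0.175,"rx":0,"ry":0.002,"rz":0}]'
python3 -m inch '[{"dx":0,"dy":0,"dz":0.004,"rx":0,"ry":0,"rz":0},{"dx":0,"dy":0,"dz":0.008,"rx":0,"ry":0,"rz":0},{"dx":0,"dy":0,"dz":0.012,"rx":0,"ry":0,"rz":0},{"dx":0,"dy":0,"dz":0.012,"rx":0,"ry":0,"rz":0}]'
```

```text
time: 21.5
tool_pos: [0.5223, -0.0102, 0.0162]
tool_rot: [-0.0, 1.0, -0.019, -0.003]
contact_force: [-0.4, 0.2, -1.1]
gripper_width: 0.731
grasp_force: 66.2
time: 21.9
tool_pos: [0.525, -0.0093, 0.0108]
tool_rot: [0.0, 1.0, -0.018, 0.001]
contact_force: [0.7, -1.1, -2.2]
gripper_width: 0.732
grasp_force: 66.2
```

```bash
python3 -m inch '[{"dx":0,"dy":0,"dz":0.003,"rx":0,"ry":0,"rz":0},{"dx":0,"dy":0,"dz":0.005,"rx":0,"ry":0,"rz":0},{"dx":0,"dy":0,"dz":0.005,"rx":0,"ry":0,"rz":0}]'
python3 -m inch '[{"dx":0,"dy":0,"dz":0.002,"rx":0,"ry":0,"rz":0},{"dx":0,"dy":0,"dz":0.002,"rx":0,"ry":0,"rz":0}]'
```

```text
time: 22.2
tool_pos: [0.5243, -0.009, 0.006]
tool_rot: [-0.0, 1.0, -0.018, 0.0]
contact_force: [-0.5, 0.1, -1.9]
gripper_width: 0.728
grasp_force: 66.2
time: 22.4
tool_pos: [0.5243, -0.009, 0.0043]
tool_rot: [-0.0, 1.0, -0.018, -0.0]
contact_force: [0.1, -0.6, -0.7]
gripper_width: 0.728
grasp_force: 66.2
```

```bash
python3 -m inch '[{"dx":0,"dy":0,"dz":0,"rx":0,"ry":0,"rz":0},{"dx":0,"dy":0,"dz":0,"rx":0,"ry":0,"rz":0},{"dx":0,"dy":0,"dz":-0.015,"rx":0,"ry":0,"rz":0},{"dx":0,"dy":0,"dz":-0.06,"rx":0,"ry":0,"rz":0},{"dx":0,"dy":0,"dz":-0.12,"rx":0,"ry":0,"rz":0}]' 0.68
python3 -m inch '[{"dx":0,"dy":0,"dz":-0.06,"rx":0,"ry":0,"rz":0},{"dx":0.02,"dy":0.06,"dz":-0.1,"rx":0,"ry":0,"rz":0},{"dx":0.03,"dy":0.12,"dz":-0.1,"rx":0,"ry":0,"rz":0},{"dx":0.045,"dy":0.18,"dz":-0.1,"rx":0,"ry":0,"rz":0},{"dx":0.06,"dy":0.22,"dz":-0.1,"rx":0,"ry":0,"rz":0}]' 1
python3 -m inch '[{"dx":0.02,"dy":0.06,"dz":0.02,"rx":0,"ry":0,"rz":0},{"dx":0.03,"dy":0.12,"dz":0.04,"rx":0,"ry":0,"rz":0},{"dx":0.045,"dy":0.18,"dz":0.06,"rx":0,"ry":0,"rz":0},{"dx":0.054,"dy":0.2256,"dz":0.08,"rx":0,"ry":0,"rz":0},{"dx":0.054,"dy":0.2256,"dz":0.08,"rx":0,"ry":0,"rz":0}]' 1
python3 -m inch '[{"dx":0,"dy":0,"dz":0,"rx":0,"ry":0,"rz":0},{"dx":0,"dy":0,"dz":0,"rx":0,"ry":0,"rz":0}]'
cat > loc.py <<'E'
import sys
from h import *
n,name,z,x,y,zt=sys.argv[1],sys.argv[2],*map(float,sys.argv[3:7])
c=optics.camera_info("wrist"); im=optics.grab_frame("wrist"); cv2.imwrite(f"pics/{n}.png",im[...,::-1]); np.save(f"pics/{n}.npy",dict(c=c),allow_pickle=True)
print("pred",w2pix(c,[[x,y,z]]).round(1))
for r in nets.outline_of("wrist",name)[:5]:
    b=np.array(r["bbox"]); ys,xs=np.nonzero(r["pixels"]); print(round(r["confidence"],2),b.round(1),"bbox",pix2w(c,b[:2],z)[0].round(4),"centroid",pix2w(c,(xs.mean(),ys.mean()),z)[0].round(4))
rows([x,y,zt],yaw=np.radians(float(sys.argv[7]) if len(sys.argv)>7 else -91.9))
E
python3 loc.py w7 sprocket_a_mid .012 .6027 -.3685 -.027
```

```text
time: 22.9
tool_pos: [0.5223, -0.0087, 0.0999]
tool_rot: [-0.0, 1.0, -0.018, -0.002]
contact_force: [-0.3, -0.1, 0.2]
gripper_width: 0.839
grasp_force: 0.0
time: 23.4
tool_pos: [0.5666, -0.1894, 0.183]
tool_rot: [0.001, 1.0, -0.018, 0.002]
contact_force: [0.4, 0.2, 0.6]
gripper_width: 1.001
grasp_force: 0.0
time: 23.9
tool_pos: [0.601, -0.3728, 0.1132]
tool_rot: [-0.001, 1.0, -0.02, -0.002]
contact_force: [-1.0, 1.2, -0.4]
gripper_width: 0.998
grasp_force: 0.0
time: 24.1
tool_pos: [0.6033, -0.3681, 0.1181]
tool_rot: [0.0, 1.0, -0.018, 0.001]
contact_force: [1.2, 0.1, 1.3]
gripper_width: 1.0
grasp_force: 0.0
pred [[318.3 229.6]]
0.61 [318.8 227.3  86.9  81. ] bbox [ 0.6044 -0.3689  0.012 ] centroid [ 0.6044 -0.3684  0.012 ]
pos [ 0.6035 -0.3677  0.1184] yaw_y -91.97 dist 0.145 {'dx': np.float64(-0.0014), 'dy': np.float64(0.0008), 'dz': np.float64(0.1818), 'rx': np.float64(0.0008), 'ry': np.float64(-0.0015), 'rz': np.float64(-0.0008)}
```

```bash
python3 - <<'E'
from h import *
c=np.load("pics/w5.npy",allow_pickle=True).item()["c"]
print(pix2w(c,[(437,205),(426,205),(460,180),(420,250),(452,250)],.01).round(4).tolist())
E
python3 -m inch '[{"dx":0.001,"dy":0.0008,"dz":0.04,"rx":0,"ry":-0.0015,"rz":0},{"dx":0.001,"dy":0.0008,"dz":0.08,"rx":0,"ry":-0.0015,"rz":0},{"dx":0.001,"dy":0.0008,"dz":0.11,"rx":0,"ry":-0.0015,"rz":0},{"dx":0.001,"dy":0.0008,"dz":0.13,"rx":0,"ry":-0.0015,"rz":0},{"dx":0.001,"dy":0.0008,"dz":0.145,"rx":0,"ry":-0.0015,"rz":0}]'
```

```text
[[0.6264, -0.3275, 0.01], [0.6267, -0.3196, 0.01], [0.6438, -0.3431, 0.01], [0.5931, -0.3165, 0.01], [0.5923, -0.3404, 0.01]]
time: 24.7
tool_pos: [0.6037, -0.3684, 0.0002]
tool_rot: [-0.0, 1.0, -0.017, -0.001]
contact_force: [0.1, 0.1, -0.2]
gripper_width: 1.005
grasp_force: 0.0
```

```bash
python3 -m inch '[{"dx":0,"dy":0,"dz":0.006,"rx":0,"ry":0,"rz":0},{"dx":0,"dy":0,"dz":0.012,"rx":0,"ry":0,"rz":0},{"dx":0,"dy":0,"dz":0.018,"rx":0,"ry":0,"rz":0},{"dx":0,"dy":0,"dz":0.018,"rx":0,"ry":0,"rz":0}]'
python3 -m inch '[{"dx":0,"dy":0,"dz":0.005,"rx":0,"ry":0,"rz":0},{"dx":0,"dy":0,"dz":0.01,"rx":0,"ry":0,"rz":0},{"dx":0,"dy":0,"dz":0.013,"rx":0,"ry":0,"rz":0},{"dx":0,"dy":0,"dz":0.013,"rx":0,"ry":0,"rz":0}]'
python3 -m inch '[{"dx":0,"dy":0,"dz":0,"rx":0,"ry":0,"rz":0},{"dx":0,"dy":0,"dz":0,"rx":0,"ry":0,"rz":0},{"dx":0,"dy":0,"dz":0,"rx":0,"ry":0,"rz":0},{"dx":0,"dy":0,"dz":0,"rx":0,"ry":0,"rz":0},{"dx":0,"dy":0,"dz":0,"rx":0,"ry":0,"rz":0}]' -1
```

```text
time: 25.1
tool_pos: [0.6037, -0.3693, -0.0137]
tool_rot: [0.0, 1.0, -0.018, -0.001]
contact_force: [-0.1, 0.3, -0.6]
gripper_width: 1.001
grasp_force: 0.0
time: 25.5
tool_pos: [0.6031, -0.369, -0.0249]
tool_rot: [-0.0, 1.0, -0.018, -0.001]
contact_force: [-0.5, -0.0, 0.1]
gripper_width: 0.999
grasp_force: 0.0
time: 26.0
tool_pos: [0.6042, -0.3698, -0.0232]
tool_rot: [0.001, 1.0, -0.018, -0.0]
contact_force: [-0.5, -0.9, 3.9]
gripper_width: 0.722
grasp_force: 65.6
```

```bash
python3 -m inch '[{"dx":0,"dy":0,"dz":-0.03,"rx":0,"ry":0,"rz":0},{"dx":0,"dy":0,"dz":-0.09,"rx":0,"ry":0,"rz":0},{"dx":0,"dy":0,"dz":-0.15,"rx":0,"ry":0,"rz":0},{"dx":0,"dy":0,"dz":-0.21,"rx":0,"ry":0,"rz":0},{"dx":0,"dy":0,"dz":-0.242,"rx":0,"ry":0,"rz":0}]'
python3 -m inch '[{"dx":-0.02,"dy":-0.04,"dz":0,"rx":0,"ry":0,"rz":0},{"dx":-0.045,"dy":-0.09,"dz":0,"rx":0,"ry":0,"rz":0},{"dx":-0.07,"dy":-0.14,"dz":0,"rx":0,"ry":0,"rz":0},{"dx":-0.1,"dy":-0.19,"dz":0,"rx":0,"ry":0,"rz":0},{"dx":-0.125,"dy":-0.24,"dz":0,"rx":0,"ry":0,"rz":0}]'
python3 -m inch '[{"dx":-0.025,"dy":-0.05,"dz":0,"rx":0,"ry":0,"rz":0},{"dx":-0.055,"dy":-0.1,"dz":0,"rx":0,"ry":0,"rz":0},{"dx":-0.085,"dy":-0.15,"dz":0,"rx":0,"ry":0,"rz":0},{"dx":-0.116,"dy":-0.2,"dz":0,"rx":0,"ry":0,"rz":0},{"dx":-0.116,"dy":-0.2067,"dz":0,"rx":0,"ry":0,"rz":0}]'
python3 -m inch '[{"dx":0,"dy":0,"dz":0,"rx":0,"ry":0,"rz":0},{"dx":0,"dy":0,"dz":0,"rx":0,"ry":0,"rz":0}]'
python3 -c "
from h import *
rows([.4241,-.0058,.005],yaw=np.radians(-91.9))"
```

```text
time: 26.5
tool_pos: [0.6051, -0.37, 0.1741]
tool_rot: [0.001, 1.0, -0.018, 0.001]
contact_force: [1.2, -0.4, -0.5]
gripper_width: 0.719
grasp_force: 65.7
time: 27.0
tool_pos: [0.5088, -0.1718, 0.1679]
tool_rot: [-0.001, 1.0, -0.018, -0.002]
contact_force: [0.5, -0.3, -0.6]
gripper_width: 0.725
grasp_force: 65.8
time: 27.5
tool_pos: [0.4209, -0.0018, 0.168]
tool_rot: [-0.001, 1.0, -0.016, -0.002]
contact_force: [-1.1, 0.7, -1.4]
gripper_width: 0.725
grasp_force: 65.8
time: 27.7
tool_pos: [0.424, -0.0056, 0.1694]
tool_rot: [0.0, 1.0, -0.018, -0.001]
contact_force: [-0.2, 0.1, -1.1]
gripper_width: 0.724
grasp_force: 65.8
pos [ 0.424  -0.0056  0.1694] yaw_y -92.06 dist 0.164 {'dx': np.float64(0.0006), 'dy': np.float64(0.0002), 'dz': np.float64(0.2054), 'rx': np.float64(0.0002), 'ry': np.float64(0.0017), 'rz': np.float64(-0.0018)}
```

```bash
python3 -m inch '[{"dx":0,"dy":0,"dz":0.05,"rx":0,"ry":0.0015,"rz":0},{"dx":0,"dy":0,"dz":0.1,"rx":0,"ry":0.0015,"rz":0},{"dx":0,"dy":0,"dz":0.145,"rx":0,"ry":0.0015,"rz":0},{"dx":0,"dy":0,"dz":0.175,"rx":0,"ry":0.0015,"rz":0},{"dx":0,"dy":0,"dz":0.19,"rx":0,"ry":0.0015,"rz":0}]'
python3 -m inch '[{"dx":0,"dy":0,"dz":0.005,"rx":0,"ry":0,"rz":0},{"dx":0,"dy":0,"dz":0.01,"rx":0,"ry":0,"rz":0},{"dx":0,"dy":0,"dz":0.014,"rx":0,"ry":0,"rz":0},{"dx":0,"dy":0,"dz":0.014,"rx":0,"ry":0,"rz":0}]'
python3 -m inch '[{"dx":0,"dy":0,"dz":0.001,"rx":0,"ry":0,"rz":0},{"dx":0,"dy":0,"dz":0.001,"rx":0,"ry":0,"rz":0}]'
```

```text
time: 28.2
tool_pos: [0.4219, -0.006, 0.0147]
tool_rot: [-0.0, 1.0, -0.019, -0.003]
contact_force: [-0.7, 0.3, -1.3]
gripper_width: 0.72
grasp_force: 65.8
time: 28.6
tool_pos: [0.4245, -0.0055, 0.0073]
tool_rot: [0.0, 1.0, -0.018, 0.001]
contact_force: [0.2, -0.5, -1.7]
gripper_width: 0.725
grasp_force: 65.8
time: 28.8
tool_pos: [0.4246, -0.0054, 0.0067]
tool_rot: [0.0, 1.0, -0.018, 0.001]
contact_force: [-0.2, -0.3, -0.2]
gripper_width: 0.721
grasp_force: 66.1
```

```bash
python3 -m inch '[{"dx":0,"dy":0,"dz":0.002,"rx":0,"ry":0,"rz":0},{"dx":0,"dy":0,"dz":0.002,"rx":0,"ry":0,"rz":0}]'
python3 -m inch '[{"dx":0,"dy":0,"dz":0,"rx":0,"ry":0,"rz":0},{"dx":0,"dy":0,"dz":0,"rx":0,"ry":0,"rz":0},{"dx":0,"dy":0,"dz":-0.015,"rx":0,"ry":0,"rz":0},{"dx":0,"dy":0,"dz":-0.06,"rx":0,"ry":0,"rz":0},{"dx":0,"dy":0,"dz":-0.12,"rx":0,"ry":0,"rz":0}]' 0.68
python3 -m inch '[{"dx":0,"dy":0,"dz":-0.06,"rx":0,"ry":0,"rz":0},{"dx":0.02,"dy":0.06,"dz":-0.085,"rx":0,"ry":0,"rz":0},{"dx":0.03,"dy":0.12,"dz":-0.085,"rx":0,"ry":0,"rz":0},{"dx":0.045,"dy":0.18,"dz":-0.085,"rx":0,"ry":0,"rz":0},{"dx":0.06,"dy":0.22,"dz":-0.085,"rx":0,"ry":0,"rz":0}]' 1
python3 -m inch '[{"dx":0.025,"dy":0.05,"dz":0,"rx":0,"ry":0,"rz":0},{"dx":0.0248,"dy":0.0885,"dz":0.01,"rx":0,"ry":0,"rz":0},{"dx":0.0248,"dy":0.0885,"dz":0.01,"rx":0,"ry":0,"rz":0},{"dx":0.0248,"dy":0.0885,"dz":0.01,"rx":0,"ry":0,"rz":0}]' 1
python3 loc.py w8 piston_a_mid .046 .4835 -.2545 -.012
```

```text
time: 29.0
tool_pos: [0.4247, -0.0054, 0.0065]
tool_rot: [0.0, 1.0, -0.018, 0.0]
contact_force: [-6.6, 1.0, 13.4]
gripper_width: 0.718
grasp_force: 67.5
time: 29.5
tool_pos: [0.4214, -0.0048, 0.0993]
tool_rot: [-0.001, 1.0, -0.018, -0.003]
contact_force: [0.0, -0.2, -0.2]
gripper_width: 0.842
grasp_force: 0.0
time: 30.0
tool_pos: [0.4656, -0.1856, 0.1697]
tool_rot: [0.001, 1.0, -0.019, 0.001]
contact_force: [-0.1, 0.3, 0.2]
gripper_width: 1.001
grasp_force: 0.0
time: 30.4
tool_pos: [0.4823, -0.2544, 0.1602]
tool_rot: [-0.0, 1.0, -0.019, -0.0]
contact_force: [-0.6, -0.2, 1.1]
gripper_width: 0.999
grasp_force: 0.0
pred [[318.1 224.3]]
0.87 [605.8  38.8  62.3  74.7] bbox [ 0.6099 -0.4603  0.046 ] centroid [ 0.6088 -0.4642  0.046 ]
0.68 [457.6 228.7  78.5  69.8] bbox [ 0.4763 -0.3605  0.046 ] centroid [ 0.4795 -0.36    0.046 ]
pos [ 0.4826 -0.2535  0.1606] yaw_y -92.01 dist 0.173 {'dx': np.float64(0.001), 'dy': np.float64(0.0013), 'dz': np.float64(0.2157), 'rx': np.float64(-0.0001), 'ry': np.float64(-0.0004), 'rz': np.float64(-0.0013)}
```

View pics/w8.png

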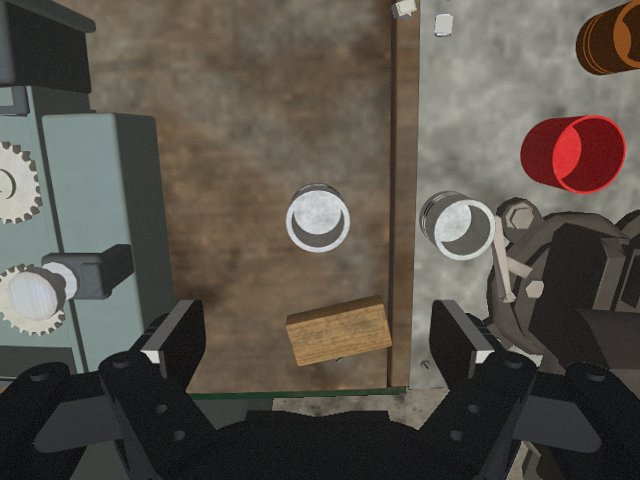

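The view shows both sprockets lying in the chamber at left. The left piston rim is at (318,221), almost under the tool; the right one is at (464,229), next to the vise's lever.

```bash
python3 -m inch '[{"dx":0.0036,"dy":0.0013,"dz":0.05,"rx":0,"ry":0,"rz":0},{"dx":0.0036,"dy":0.0013,"dz":0.1,"rx":0,"ry":0,"rz":0},{"dx":0.0036,"dy":0.0013,"dz":0.15,"rx":0,"ry":0,"rz":0},{"dx":0.0036,"dy":0.0013,"dz":0.185,"rx":0,"ry":0,"rz":0},{"dx":0.0036,"dy":0.0013,"dz":0.208,"rx":0,"ry":0,"rz":0}]'
python3 -m inch '[{"dx":0,"dy":0,"dz":0,"rx":0,"ry":0,"rz":0},{"dx":0,"dy":0,"dz":0,"rx":0,"ry":0,"rz":0},{"dx":0,"dy":0,"dz":0,"rx":0,"ry":0,"rz":0}]'
python3 -m inch '[{"dx":0,"dy":0,"dz":0,"rx":0,"ry":0,"rz":0},{"dx":0,"dy":0,"dz":0,"rx":0,"ry":0,"rz":0},{"dx":0,"dy":0,"dz":0,"rx":0,"ry":0,"rz":0},{"dx":0,"dy":0,"dz":0,"rx":0,"ry":0,"rz":0},{"dx":0,"dy":0,"dz":0,"rx":0,"ry":0,"rz":0}]' -1
python3 -c "
from h import *
c=np.load('pics/w8.npy',allow_pickle=True).item()['c']
print(pix2w(c,[(464.5,228.5),(318,221)],.046).round(4).tolist(), pix2w(c,[(502,218),(507,300),(517,215),(490,245)],.04).round(4).tolist())
rows([.475+.06+.034*.0337,.0205-.06*.0337+.034,.2])"
```

```text
time: 31.0
tool_pos: [0.4843, -0.253, -0.0085]
tool_rot: [-0.001, 1.0, -0.017, -0.001]
contact_force: [0.2, 0.9, -0.2]
gripper_width: 0.998
grasp_force: 0.0
time: 31.3
tool_pos: [0.487, -0.2559, -0.0041]
tool_rot: [0.001, 1.0, -0.018, 0.002]
contact_force: [0.1, 0.5, 0.4]
gripper_width: 0.998
grasp_force: 0.0
time: 31.8
tool_pos: [0.4865, -0.256, -0.005]
tool_rot: [0.0, 1.0, -0.018, 0.001]
contact_force: [1.1, 1.4, 5.6]
gripper_width: 0.544
grasp_force: 62.2
[[0.4763, -0.3658, 0.046], [0.4861, -0.2545, 0.046]] [[0.482, -0.3973, 0.04], [0.4121, -0.4086, 0.04], [0.484, -0.4091, 0.04], [0.4604, -0.3897, 0.04]]
pos [ 0.4865 -0.256  -0.005 ] yaw_y -92.06 dist 0.374 {'dx': np.float64(0.0488), 'dy': np.float64(-0.3874), 'dz': np.float64(-0.2565), 'rx': np.float64(0.0006), 'ry': np.float64(-0.0014), 'rz': np.float64(0.0)}
```

```bash
python3 -m inch '[{"dx":0,"dy":0,"dz":-0.03,"rx":0,"ry":0,"rz":0},{"dx":0,"dy":0,"dz":-0.09,"rx":0,"ry":0,"rz":0},{"dx":0,"dy":0,"dz":-0.15,"rx":0,"ry":0,"rz":0},{"dx":0,"dy":0,"dz":-0.21,"rx":0,"ry":0,"rz":0},{"dx":0,"dy":0,"dz":-0.23,"rx":0,"ry":0,"rz":0}]'
python3 -m inch '[{"dx":0.01,"dy":-0.04,"dz":0,"rx":0,"ry":0,"rz":0},{"dx":0.015,"dy":-0.09,"dz":0,"rx":0,"ry":0,"rz":0},{"dx":0.02,"dy":-0.14,"dz":0,"rx":0,"ry":0,"rz":0},{"dx":0.025,"dy":-0.19,"dz":0,"rx":0,"ry":0,"rz":0},{"dx":0.03,"dy":-0.24,"dz":0,"rx":0,"ry":0,"rz":0}]'
python3 -m inch '[{"dx":0.01,"dy":-0.05,"dz":0,"rx":0,"ry":0,"rz":0},{"dx":0.0188,"dy":-0.1,"dz":0,"rx":0,"ry":0,"rz":0},{"dx":0.0188,"dy":-0.135,"dz":0,"rx":0,"ry":0,"rz":0},{"dx":0.0188,"dy":-0.1474,"dz":0,"rx":0,"ry":0,"rz":0},{"dx":0.0188,"dy":-0.1474,"dz":0,"rx":0,"ry":0,"rz":0}]'
python3 -m inch '[{"dx":0,"dy":0,"dz":0,"rx":0,"ry":0,"rz":0},{"dx":0,"dy":0,"dz":0,"rx":0,"ry":0,"rz":0}]'
python3 loc.py w9 sprocket_a_mid .04 .524 -.009 .1
python3 -c "
from h import *
rows([.5361,.0525,.024],yaw=np.radians(-91.9))"
```

```text
time: 32.3
tool_pos: [0.4876, -0.257, 0.1837]
tool_rot: [0.003, 1.0, -0.018, 0.004]
contact_force: [1.1, 0.1, 0.0]
gripper_width: 0.541
grasp_force: 62.1
time: 32.8
tool_pos: [0.5152, -0.0627, 0.1756]
tool_rot: [-0.0, 1.0, -0.018, -0.001]
contact_force: [0.7, 0.3, -2.0]
gripper_width: 0.543
grasp_force: 62.1
time: 33.3
tool_pos: [0.5347, 0.0537, 0.1761]
tool_rot: [0.0, 1.0, -0.017, -0.001]
contact_force: [0.0, -0.8, -2.2]
gripper_width: 0.543
grasp_force: 62.2
time: 33.5
tool_pos: [0.5354, 0.0516, 0.1773]
tool_rot: [0.0, 1.0, -0.019, -0.0]
contact_force: [0.7, 0.0, -1.6]
gripper_width: 0.542
grasp_force: 62.2
pred [[392.1 230. ]]
0.16 [291.1 236.9 578.4 369.6] bbox [0.5212 0.074  0.04  ] centroid [0.5397 0.0704 0.04  ]
pos [0.5356 0.0517 0.1777] yaw_y -92.15 dist 0.099 {'dx': np.float64(-0.0116), 'dy': np.float64(0.0764), 'dz': np.float64(0.0971), 'rx': np.float64(0.0002), 'ry': np.float64(-0.0001), 'rz': np.float64(-0.003)}
pos [0.5356 0.0517 0.1777] yaw_y -92.15 dist 0.154 {'dx': np.float64(0.0006), 'dy': np.float64(-0.0011), 'dz': np.float64(0.1921), 'rx': np.float64(0.0002), 'ry': np.float64(-0.0001), 'rz': np.float64(-0.003)}
```

```bash
python3 -m inch '[{"dx":0.0006,"dy":-0.001,"dz":0.05,"rx":0,"ry":0,"rz":0},{"dx":0.0006,"dy":-0.001,"dz":0.1,"rx":0,"ry":0,"rz":0},{"dx":0.0006,"dy":-0.001,"dz":0.14,"rx":0,"ry":0,"rz":0},{"dx":0.0006,"dy":-0.001,"dz":0.165,"rx":0,"ry":0,"rz":0},{"dx":0.0006,"dy":-0.001,"dz":0.178,"rx":0,"ry":0,"rz":0}]'
python3 -m inch '[{"dx":0,"dy":0,"dz":0.005,"rx":0,"ry":0,"rz":0},{"dx":0,"dy":0,"dz":0.009,"rx":0,"ry":0,"rz":0},{"dx":0,"dy":0,"dz":0.012,"rx":0,"ry":0,"rz":0},{"dx":0,"dy":0,"dz":0.012,"rx":0,"ry":0,"rz":0}]'
python3 -m inch '[{"dx":0,"dy":0,"dz":0.0015,"rx":0,"ry":0,"rz":0},{"dx":0,"dy":0,"dz":0.0015,"rx":0,"ry":0,"rz":0}]'
```

```text
time: 34.1
tool_pos: [0.5344, 0.0529, 0.0328]
tool_rot: [0.0, 1.0, -0.019, -0.002]
contact_force: [0.5, -0.5, -0.6]
gripper_width: 0.544
grasp_force: 62.2
time: 34.5
tool_pos: [0.5369, 0.0536, 0.0267]
tool_rot: [0.0, 1.0, -0.018, 0.001]
contact_force: [-0.1, -0.6, -1.7]
gripper_width: 0.545
grasp_force: 62.2
time: 34.7
tool_pos: [0.5365, 0.0537, 0.025]
tool_rot: [0.0, 1.0, -0.018, 0.001]
contact_force: [-0.2, 0.7, -1.6]
gripper_width: 0.541
grasp_force: 62.2
```

```bash
python3 -m inch '[{"dx":0,"dy":0,"dz":0.0015,"rx":0,"ry":0,"rz":0},{"dx":0,"dy":0,"dz":0.002,"rx":0,"ry":0,"rz":0},{"dx":0,"dy":0,"dz":0.002,"rx":0,"ry":0,"rz":0}]'
python3 -m inch '[{"dx":0,"dy":0,"dz":0.001,"rx":0,"ry":0,"rz":0},{"dx":0,"dy":0,"dz":0.001,"rx":0,"ry":0,"rz":0}]'
```

```text
time: 35.0
tool_pos: [0.5362, 0.0537, 0.0231]
tool_rot: [-0.0, 1.0, -0.018, 0.0]
contact_force: [0.5, -0.6, -0.7]
gripper_width: 0.543
grasp_force: 62.4
time: 35.2
tool_pos: [0.5363, 0.0537, 0.023]
tool_rot: [0.0, 1.0, -0.018, 0.0]
contact_force: [-3.1, 0.6, 4.9]
gripper_width: 0.539
grasp_force: 62.9
```

```bash
python3 -m inch '[{"dx":0,"dy":0,"dz":0,"rx":0,"ry":0,"rz":0},{"dx":0,"dy":0,"dz":0,"rx":0,"ry":0,"rz":0},{"dx":0,"dy":0,"dz":-0.015,"rx":0,"ry":0,"rz":0},{"dx":0,"dy":0,"dz":-0.06,"rx":0,"ry":0,"rz":0},{"dx":0,"dy":0,"dz":-0.12,"rx":0,"ry":0,"rz":0}]' 0.3
python3 -m inch '[{"dx":0,"dy":0,"dz":-0.06,"rx":0,"ry":0,"rz":0},{"dx":-0.01,"dy":0.06,"dz":-0.09,"rx":0,"ry":0,"rz":0},{"dx":-0.02,"dy":0.12,"dz":-0.09,"rx":0,"ry":0,"rz":0},{"dx":-0.025,"dy":0.18,"dz":-0.09,"rx":0,"ry":0,"rz":0},{"dx":-0.03,"dy":0.24,"dz":-0.09,"rx":0,"ry":0,"rz":0}]' 0.5
python3 -m inch '[{"dx":-0.01,"dy":0.06,"dz":0,"rx":0,"ry":0,"rz":0},{"dx":-0.02,"dy":0.12,"dz":0,"rx":0,"ry":0,"rz":0},{"dx":-0.025,"dy":0.18,"dz":0,"rx":0,"ry":0,"rz":0},{"dx":-0.025,"dy":0.24,"dz":0,"rx":0,"ry":0,"rz":0},{"dx":-0.025,"dy":0.287,"dz":0,"rx":0,"ry":0,"rz":0}]'
python3 -m inch '[{"dx":0,"dy":0,"dz":0,"rx":0,"ry":0,"rz":-0.5},{"dx":0,"dy":0,"dz":0,"rx":0,"ry":0,"rz":-0.5},{"dx":0,"dy":0,"dz":0,"rx":0,"ry":0,"rz":-0.5},{"dx":0,"dy":0,"dz":0,"rx":0,"ry":0,"rz":-0.5},{"dx":0,"dy":0,"dz":0,"rx":0,"ry":0,"rz":-0.5}]'
python3 -m inch '[{"dx":0,"dy":0,"dz":0,"rx":0,"ry":0,"rz":-0.4},{"dx":0,"dy":0,"dz":0,"rx":0,"ry":0,"rz":-0.4},{"dx":0,"dy":0,"dz":0,"rx":0,"ry":0,"rz":-0.4},{"dx":0,"dy":0,"dz":0,"rx":0,"ry":0,"rz":-0.4},{"dx":0,"dy":0,"dz":0,"rx":0,"ry":0,"rz":-0.4}]'
python3 loc.py w10 piston_a_mid .046 .4763 -.3658 0 -15
python3 -c "
from h import *
im=cv2.imread('pics/w8.png');c=np.load('pics/w8.npy',allow_pickle=True).item()['c']
print(pix2w(c,[(530,250),(545,300)],.1).round(3).tolist(),pix2w(c,[(487,290)],.02).round(3).tolist())"
```

```text
time: 35.7
tool_pos: [0.5339, 0.0537, 0.117]
tool_rot: [-0.0, 1.0, -0.018, -0.003]
contact_force: [0.6, -0.6, 0.4]
gripper_width: 0.65
grasp_force: 0.0
time: 36.2
tool_pos: [0.5051, -0.1391, 0.1919]
tool_rot: [0.001, 1.0, -0.018, 0.001]
contact_force: [0.6, -0.9, -1.8]
gripper_width: 0.75
grasp_force: 0.0
time: 36.7
tool_pos: [0.4764, -0.3689, 0.1912]
tool_rot: [0.001, 1.0, -0.019, 0.001]
contact_force: [1.5, 0.5, -0.1]
gripper_width: 0.748
grasp_force: 0.0
time: 37.2
tool_pos: [0.4771, -0.3663, 0.191]
tool_rot: [0.0, 0.936, 0.352, 0.0]
contact_force: [-0.3, 0.5, -0.8]
gripper_width: 0.75
grasp_force: 0.0
time: 37.7
tool_pos: [0.4771, -0.3662, 0.191]
tool_rot: [0.001, 0.792, 0.611, 0.0]
contact_force: [0.5, -0.2, -0.0]
gripper_width: 0.747
grasp_force: 0.0
pred [[316.4 217.9]]
0.95 [487.8 303.5  64.   61.7] bbox [ 0.6055 -0.481   0.046 ] centroid [ 0.608  -0.4794  0.046 ]
0.7 [316.1 216.8  58.5  66.2] bbox [ 0.4763 -0.3648  0.046 ] centroid [ 0.4757 -0.3634  0.046 ]
pos [ 0.4771 -0.3661  0.1907] yaw_y -14.88 dist 0.191 {'dx': np.float64(0.0002), 'dy': np.float64(-0.0013), 'dz': np.float64(0.2384), 'rx': np.float64(0.0006), 'ry': np.float64(0.0001), 'rz': np.float64(0.0014)}
[[0.475, -0.388, 0.1], [0.44, -0.403, 0.1]] [[0.413, -0.4, 0.02]]
```

```bash
python3 - <<'E'
from h import *
a=cv2.imread("pics/w10.png")[60:440,120:600]
s=optics.grab_frame("side")[250:375,230:400][...,::-1]
o=np.hstack([cv2.resize(a,(480,380)),cv2.resize(s,(316,380),interpolation=cv2.INTER_CUBIC)])
cv2.imwrite("pics/vise.png",o)
E
```

```text
(no output)
```

View pics/vise.png

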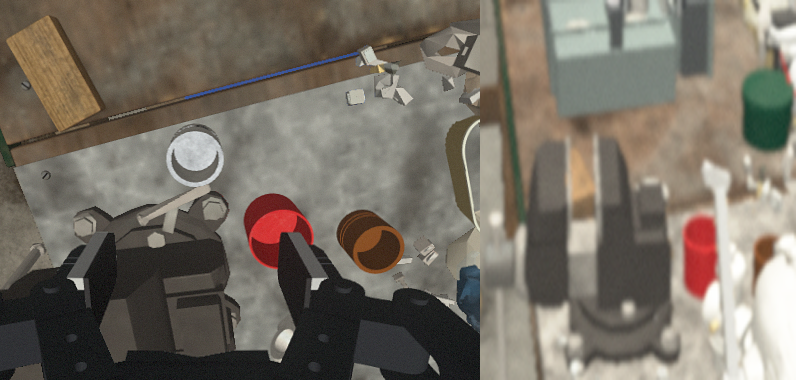

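The piston sits right against the vise lever, with the tall vise body behind it. I will tilt the gripper 30° about its closing axis so that its body leans away from the vise.

```bash
python3 -m inch '[{"dx":0,"dy":0,"dz":0,"rx":0,"ry":-0.349,"rz":0},{"dx":0,"dy":0,"dz":0,"rx":0,"ry":-0.349,"rz":0},{"dx":0,"dy":0,"dz":0,"rx":0,"ry":-0.349,"rz":0},{"dx":0,"dy":0,"dz":0,"rx":0,"ry":-0.349,"rz":0},{"dx":0,"dy":0,"dz":0,"rx":0,"ry":-0.349,"rz":0}]'
cat > d.py <<'E'
import sys
from h import *
s=state(); R=rot(s); t=np.array(list(map(float,sys.argv[1:4])))
print("pos",s["tool_pos"].round(4),"z",R[:,2].round(3),"y",R[:,1].round(3),"x",R[:,0].round(3),"shift",(R.T@(t-s["tool_pos"])/.8).round(4),"dist",np.linalg.norm(t-s["tool_pos"]).round(3))
E
python3 d.py .4722 -.3810 .05; python3 d.py .4722 -.3810 -.001; python3 -c "
from h import *
print(state()['joint_pos'])"
```

```text
time: 38.35
tool_pos: [0.4771, -0.3636, 0.1884]
tool_rot: [0.157, 0.764, 0.591, -0.205]
contact_force: [0.4, 0.4, -0.2]
gripper_width: 0.755
grasp_force: 0.0
pos [ 0.4771 -0.3636  0.1884] z [-0.127 -0.482 -0.867] y [ 0.968 -0.252 -0.002] x [ 0.218  0.839 -0.499] shift [ 6.680e-02 -1.000e-04  1.612e-01] dist 0.14
pos [ 0.4771 -0.3636  0.1884] z [-0.127 -0.482 -0.867] y [ 0.968 -0.252 -0.002] x [ 0.218  0.839 -0.499] shift [ 0.0986 -0.      0.2164] dist 0.19
[-0.53295257 -0.05755798  1.82579536 -0.52787358  1.26309751 -0.1436661 ]
```

```bash
python3 -m inch '[{"dx":0.02,"dy":0,"dz":0.05,"rx":0,"ry":0,"rz":0},{"dx":0.04,"dy":0,"dz":0.1,"rx":0,"ry":0,"rz":0},{"dx":0.066,"dy":0,"dz":0.15,"rx":0,"ry":0,"rz":0},{"dx":0.0668,"dy":0,"dz":0.1612,"rx":0,"ry":0,"rz":0},{"dx":0.0668,"dy":0,"dz":0.1612,"rx":0,"ry":0,"rz":0}]'
python3 -m inch '[{"dx":0.01,"dy":0,"dz":0.016,"rx":0,"ry":0,"rz":0},{"dx":0.02,"dy":0,"dz":0.034,"rx":0,"ry":0,"rz":0},{"dx":0.0318,"dy":0,"dz":0.0552,"rx":0,"ry":0,"rz":0},{"dx":0.0318,"dy":0,"dz":0.0552,"rx":0,"ry":0,"rz":0}]'
python3 d.py .4722 -.3810 -.001
python3 -m inch '[{"dx":0,"dy":0,"dz":0,"rx":0,"ry":0,"rz":0},{"dx":0,"dy":0,"dz":0,"rx":0,"ry":0,"rz":0},{"dx":0,"dy":0,"dz":0,"rx":0,"ry":0,"rz":0},{"dx":0,"dy":0,"dz":0,"rx":0,"ry":0,"rz":0},{"dx":0,"dy":0,"dz":0,"rx":0,"ry":0,"rz":0}]' -1
```

```text
time: 38.85
tool_pos: [0.4711, -0.3842, 0.0506]
tool_rot: [0.156, 0.765, 0.59, -0.205]
contact_force: [-0.3, -0.6, 0.4]
gripper_width: 0.748
grasp_force: 0.0
time: 39.25
tool_pos: [0.4709, -0.3826, -0.0018]
tool_rot: [0.156, 0.765, 0.59, -0.205]
contact_force: [-0.7, 0.5, -0.7]
gripper_width: 0.747
grasp_force: 0.0
pos [ 0.4709 -0.3826 -0.0018] z [-0.13  -0.481 -0.867] y [ 0.967 -0.254 -0.004] x [ 0.219  0.839 -0.498] shift [ 0.0015  0.001  -0.002 ] dist 0.002
time: 39.75
tool_pos: [0.4731, -0.384, 0.0017]
tool_rot: [0.159, 0.765, 0.59, -0.204]
contact_force: [0.4, 1.4, 1.1]
gripper_width: 0.533
grasp_force: 61.7
```

Gripped with the piston upright, so it must stay in the same attitude. I will set it down on the clear bench where the left piston stood and regrasp it vertically.

```bash
python3 d.py .4731 -.384 .0517; python3 d.py .4781 -.264 .0517;python3 d.py .4781 -.264 .003
```

```text
pos [ 0.4731 -0.384   0.0017] z [-0.125 -0.484 -0.866] y [ 0.967 -0.254  0.002] x [ 0.22   0.837 -0.5  ] shift [-0.0312  0.0001 -0.0541] dist 0.05
pos [ 0.4731 -0.384   0.0017] z [-0.125 -0.484 -0.866] y [ 0.967 -0.254  0.002] x [ 0.22   0.837 -0.5  ] shift [ 0.0958 -0.0319 -0.1275] dist 0.13
pos [ 0.4731 -0.384   0.0017] z [-0.125 -0.484 -0.866] y [ 0.967 -0.254  0.002] x [ 0.22   0.837 -0.5  ] shift [ 0.1262 -0.032  -0.0748] dist 0.12
```

```bash
python3 -m inch '[{"dx":-0.031,"dy":0,"dz":-0.054,"rx":0,"ry":0,"rz":0},{"dx":0,"dy":-0.008,"dz":-0.072,"rx":0,"ry":0,"rz":0},{"dx":0.05,"dy":-0.02,"dz":-0.1,"rx":0,"ry":0,"rz":0},{"dx":0.0958,"dy":-0.032,"dz":-0.1275,"rx":0,"ry":0,"rz":0},{"dx":0.0958,"dy":-0.032,"dz":-0.1275,"rx":0,"ry":0,"rz":0}]'
python3 -m inch '[{"dx":0.01,"dy":0,"dz":0.0173,"rx":0,"ry":0,"rz":0},{"dx":0.02,"dy":0,"dz":0.0346,"rx":0,"ry":0,"rz":0},{"dx":0.027,"dy":0,"dz":0.0468,"rx":0,"ry":0,"rz":0},{"dx":0.027,"dy":0,"dz":0.0468,"rx":0,"ry":0,"rz":0}]'
python3 -m inch '[{"dx":0.001,"dy":0,"dz":0.0017,"rx":0,"ry":0,"rz":0},{"dx":0.002,"dy":0,"dz":0.0034,"rx":0,"ry":0,"rz":0},{"dx":0.002,"dy":0,"dz":0.0034,"rx":0,"ry":0,"rz":0}]'
```

```text
time: 40.25
tool_pos: [0.4773, -0.2595, 0.0499]
tool_rot: [0.157, 0.764, 0.592, -0.204]
contact_force: [0.6, -0.4, -1.6]
gripper_width: 0.534
grasp_force: 62.6
time: 40.65
tool_pos: [0.4758, -0.2641, 0.005]
tool_rot: [0.156, 0.765, 0.59, -0.206]
contact_force: [-0.2, -0.2, -1.5]
gripper_width: 0.531
grasp_force: 62.5
time: 40.95
tool_pos: [0.4774, -0.2639, 0.0044]
tool_rot: [0.158, 0.765, 0.59, -0.205]
contact_force: [-0.5, -0.7, -2.0]
gripper_width: 0.532
grasp_force: 62.5
```

```bash
python3 -m inch '[{"dx":0.001,"dy":0,"dz":0.0017,"rx":0,"ry":0,"rz":0},{"dx":0.0015,"dy":0,"dz":0.0026,"rx":0,"ry":0,"rz":0},{"dx":0.0015,"dy":0,"dz":0.0026,"rx":0,"ry":0,"rz":0}]'
python3 -m inch '[{"dx":0.0005,"dy":0,"dz":0.001,"rx":0,"ry":0,"rz":0},{"dx":0.0005,"dy":0,"dz":0.001,"rx":0,"ry":0,"rz":0}]'
```

```text
time: 41.25
tool_pos: [0.4778, -0.264, 0.0036]
tool_rot: [0.159, 0.765, 0.59, -0.205]
contact_force: [-2.3, 2.4, 6.1]
gripper_width: 0.534
grasp_force: 63.5
time: 41.45
tool_pos: [0.4778, -0.2641, 0.0036]
tool_rot: [0.159, 0.765, 0.589, -0.206]
contact_force: [-5.6, 5.9, 11.4]
gripper_width: 0.533
grasp_force: 64.3
```

```bash
python3 -m inch '[{"dx":0,"dy":0,"dz":0,"rx":0,"ry":0,"rz":0},{"dx":0,"dy":0,"dz":0,"rx":0,"ry":0,"rz":0},{"dx":0,"dy":0,"dz":0,"rx":0,"ry":0,"rz":0},{"dx":-0.03,"dy":0,"dz":-0.052,"rx":0,"ry":0,"rz":0},{"dx":-0.0625,"dy":0,"dz":-0.108,"rx":0,"ry":0,"rz":0}]' 0.5
python3 -m inch '[{"dx":-0.03,"dy":0,"dz":-0.052,"rx":0,"ry":0.349,"rz":0},{"dx":-0.03,"dy":0,"dz":-0.052,"rx":0,"ry":0.349,"rz":0},{"dx":-0.03,"dy":0,"dz":-0.052,"rx":0,"ry":0.349,"rz":0},{"dx":-0.03,"dy":0,"dz":-0.052,"rx":0,"ry":0.349,"rz":0},{"dx":-0.03,"dy":0,"dz":-0.052,"rx":0,"ry":0.349,"rz":0}]'
python3 -m inch '[{"dx":0,"dy":0,"dz":0,"rx":0,"ry":0,"rz":0.5},{"dx":0,"dy":0,"dz":0,"rx":0,"ry":0,"rz":0.5},{"dx":0,"dy":0,"dz":0,"rx":0,"ry":0,"rz":0.5},{"dx":0,"dy":0,"dz":0,"rx":0,"ry":0,"rz":0.5},{"dx":0,"dy":0,"dz":0,"rx":0,"ry":0,"rz":0.5}]'
python3 -m inch '[{"dx":0,"dy":0,"dz":0,"rx":0,"ry":0,"rz":0.396},{"dx":0,"dy":0,"dz":0,"rx":0,"ry":0,"rz":0.396},{"dx":0,"dy":0,"dz":0,"rx":0,"ry":0,"rz":0.396},{"dx":0,"dy":0,"dz":0,"rx":0,"ry":0,"rz":0.396},{"dx":0,"dy":0,"dz":0,"rx":0,"ry":0,"rz":0.396}]'
python3 loc.py w11 piston_a_mid .046 .481 -.2455 -.006
```

```text
time: 41.95
tool_pos: [0.4754, -0.2631, 0.0974]
tool_rot: [0.156, 0.764, 0.591, -0.206]
contact_force: [0.8, -0.6, 1.2]
gripper_width: 0.75
grasp_force: 0.0
time: 42.45
tool_pos: [0.4768, -0.2661, 0.1476]
tool_rot: [0.001, 0.793, 0.609, 0.0]
contact_force: [-0.5, 0.1, 0.1]
gripper_width: 0.749
grasp_force: 0.0
time: 42.95
tool_pos: [0.4772, -0.2628, 0.1463]
tool_rot: [0.0, 0.961, 0.276, -0.001]
contact_force: [-1.1, 0.3, -0.1]
gripper_width: 0.747
grasp_force: 0.0
time: 43.45
tool_pos: [0.4773, -0.2628, 0.1464]
tool_rot: [0.0, 1.0, -0.014, -0.001]
contact_force: [-0.1, -0.2, -0.2]
gripper_width: 0.748
grasp_force: 0.0
pred [[293.5 226. ]]
0.87 [297.1 221.8  66.5  73.8] bbox [ 0.484  -0.2482  0.046 ] centroid [ 0.4846 -0.2483  0.046 ]
0.7 [606.7  36.5  61.6  69.2] bbox [ 0.6051 -0.4583  0.046 ] centroid [ 0.6064 -0.4615  0.046 ]
pos [ 0.4773 -0.2631  0.1466] yaw_y -91.48 dist 0.154 {'dx': np.float64(0.0041), 'dy': np.float64(-0.0222), 'dz': np.float64(0.1908), 'rx': np.float64(0.0002), 'ry': np.float64(0.0005), 'rz': np.float64(0.0049)}
```

```bash
python3 -m inch '[{"dx":0.0041,"dy":-0.019,"dz":0.04,"rx":0,"ry":0,"rz":0.005},{"dx":0.0041,"dy":-0.019,"dz":0.09,"rx":0,"ry":0,"rz":0.005},{"dx":0.0041,"dy":-0.019,"dz":0.14,"rx":0,"ry":0,"rz":0.005},{"dx":0.0041,"dy":-0.019,"dz":0.175,"rx":0,"ry":0,"rz":0.005},{"dx":0.0041,"dy":-0.019,"dz":0.19,"rx":0,"ry":0,"rz":0.005}]' 0.8
python3 -m inch '[{"dx":0,"dy":0,"dz":0,"rx":0,"ry":0,"rz":0},{"dx":0,"dy":0,"dz":0,"rx":0,"ry":0,"rz":0}]'
python3 -m inch '[{"dx":0,"dy":0,"dz":0,"rx":0,"ry":0,"rz":0},{"dx":0,"dy":0,"dz":0,"rx":0,"ry":0,"rz":0},{"dx":0,"dy":0,"dz":0,"rx":0,"ry":0,"rz":0},{"dx":0,"dy":0,"dz":0,"rx":0,"ry":0,"rz":0},{"dx":0,"dy":0,"dz":0,"rx":0,"ry":0,"rz":0}]' -1
python3 d.py .4161 .0565 .175
```

```text
time: 44.05
tool_pos: [0.4789, -0.2469, -0.0085]
tool_rot: [-0.001, 1.0, -0.017, -0.002]
contact_force: [-0.9, 1.2, -0.2]
gripper_width: 0.902
grasp_force: 0.0
time: 44.25
tool_pos: [0.4822, -0.2494, -0.0035]
tool_rot: [0.001, 1.0, -0.018, 0.001]
contact_force: [0.4, 0.9, 1.0]
gripper_width: 0.897
grasp_force: 0.0
time: 44.75
tool_pos: [0.4828, -0.2497, -0.0025]
tool_rot: [0.001, 1.0, -0.019, 0.002]
contact_force: [0.1, 0.4, 6.8]
gripper_width: 0.542
grasp_force: 62.2
pos [ 0.4828 -0.2497 -0.0025] z [ 0.004 -0.002 -1.   ] y [-0.037 -0.999  0.002] x [ 0.999 -0.037  0.004] shift [-0.0968 -0.3789 -0.2229] dist 0.36
```

```bash
python3 -m inch '[{"dx":0,"dy":0,"dz":-0.03,"rx":0,"ry":0,"rz":0},{"dx":0,"dy":0,"dz":-0.09,"rx":0,"ry":0,"rz":0},{"dx":0,"dy":0,"dz":-0.15,"rx":0,"ry":0,"rz":0},{"dx":0,"dy":0,"dz":-0.21,"rx":0,"ry":0,"rz":0},{"dx":0,"dy":0,"dz":-0.23,"rx":0,"ry":0,"rz":0}]'
python3 -m inch '[{"dx":-0.01,"dy":-0.04,"dz":0,"rx":0,"ry":0,"rz":0},{"dx":-0.02,"dy":-0.09,"dz":0,"rx":0,"ry":0,"rz":0},{"dx":-0.035,"dy":-0.14,"dz":0,"rx":0,"ry":0,"rz":0},{"dx":-0.048,"dy":-0.19,"dz":0,"rx":0,"ry":0,"rz":0},{"dx":-0.06,"dy":-0.24,"dz":0,"rx":0,"ry":0,"rz":0}]'
python3 -m inch '[{"dx":-0.018,"dy":-0.05,"dz":0,"rx":0,"ry":0,"rz":0},{"dx":-0.0368,"dy":-0.1,"dz":0,"rx":0,"ry":0,"rz":0},{"dx":-0.0368,"dy":-0.13,"dz":0,"rx":0,"ry":0,"rz":0},{"dx":-0.0368,"dy":-0.139,"dz":0,"rx":0,"ry":0,"rz":0},{"dx":-0.0368,"dy":-0.139,"dz":0,"rx":0,"ry":0,"rz":0}]'
python3 -m inch '[{"dx":0,"dy":0,"dz":0,"rx":0,"ry":0,"rz":0},{"dx":0,"dy":0,"dz":0,"rx":0,"ry":0,"rz":0}]'
python3 d.py .4161 .0565 .0265
```

```text
time: 45.25
tool_pos: [0.4836, -0.2505, 0.1861]
tool_rot: [0.003, 1.0, -0.019, 0.005]
contact_force: [0.6, -0.4, -0.9]
gripper_width: 0.546
grasp_force: 62.1
time: 45.75
tool_pos: [0.4389, -0.0536, 0.1777]
tool_rot: [-0.0, 1.0, -0.019, -0.001]
contact_force: [1.2, 1.3, -2.0]
gripper_width: 0.534
grasp_force: 62.1
time: 46.25
tool_pos: [0.4146, 0.0576, 0.1783]
tool_rot: [0.0, 1.0, -0.018, -0.0]
contact_force: [-0.1, -0.7, -1.7]
gripper_width: 0.54
grasp_force: 62.2
time: 46.45
tool_pos: [0.4151, 0.0562, 0.1789]
tool_rot: [0.0, 1.0, -0.019, -0.0]
contact_force: [0.4, -0.5, 0.0]
gripper_width: 0.542
grasp_force: 62.2
pos [0.4151 0.0562 0.1789] z [-0. -0. -1.] y [-0.039 -0.999  0.   ] x [ 0.999 -0.039 -0.   ] shift [ 0.0013 -0.0005  0.1904] dist 0.152
```

```bash
python3 -m inch '[{"dx":0.001,"dy":0,"dz":0.05,"rx":0,"ry":0,"rz":0},{"dx":0.001,"dy":0,"dz":0.1,"rx":0,"ry":0,"rz":0},{"dx":0.001,"dy":0,"dz":0.14,"rx":0,"ry":0,"rz":0},{"dx":0.001,"dy":0,"dz":0.165,"rx":0,"ry":0,"rz":0},{"dx":0.001,"dy":0,"dz":0.178,"rx":0,"ry":0,"rz":0}]'
python3 -m inch '[{"dx":0,"dy":0,"dz":0.005,"rx":0,"ry":0,"rz":0},{"dx":0,"dy":0,"dz":0.01,"rx":0,"ry":0,"rz":0},{"dx":0,"dy":0,"dz":0.012,"rx":0,"ry":0,"rz":0},{"dx":0,"dy":0,"dz":0.012,"rx":0,"ry":0,"rz":0}]'
python3 -m inch '[{"dx":0,"dy":0,"dz":0.0015,"rx":0,"ry":0,"rz":0},{"dx":0,"dy":0,"dz":0.0015,"rx":0,"ry":0,"rz":0}]'
python3 -m inch '[{"dx":0,"dy":0,"dz":0.0015,"rx":0,"ry":0,"rz":0},{"dx":0,"dy":0,"dz":0.0015,"rx":0,"ry":0,"rz":0}]'
```

```text
time: 46.95
tool_pos: [0.4143, 0.0562, 0.0343]
tool_rot: [0.0, 1.0, -0.02, -0.002]
contact_force: [-0.2, 0.9, -1.4]
gripper_width: 0.544
grasp_force: 62.2
time: 47.35
tool_pos: [0.4167, 0.0571, 0.028]
tool_rot: [0.0, 1.0, -0.019, 0.001]
contact_force: [0.1, 0.4, -1.2]
gripper_width: 0.54
grasp_force: 62.2
time: 47.55
tool_pos: [0.4162, 0.0572, 0.0264]
tool_rot: [0.0, 1.0, -0.019, 0.001]
contact_force: [-0.4, -0.0, -1.7]
gripper_width: 0.536
grasp_force: 62.2
time: 47.75
tool_pos: [0.4164, 0.0572, 0.0255]
tool_rot: [-0.0, 1.0, -0.019, 0.0]
contact_force: [-1.1, -0.1, 2.6]
gripper_width: 0.542
grasp_force: 62.7
```

```bash
python3 -m inch '[{"dx":0,"dy":0,"dz":0,"rx":0,"ry":0,"rz":0},{"dx":0,"dy":0,"dz":0,"rx":0,"ry":0,"rz":0},{"dx":0,"dy":0,"dz":-0.015,"rx":0,"ry":0,"rz":0},{"dx":0,"dy":0,"dz":-0.06,"rx":0,"ry":0,"rz":0},{"dx":0,"dy":0,"dz":-0.12,"rx":0,"ry":0,"rz":0}]' 0.3
python3 -m inch '[{"dx":0,"dy":0,"dz":-0.06,"rx":0,"ry":0,"rz":0},{"dx":0,"dy":0,"dz":-0.12,"rx":0,"ry":0,"rz":0},{"dx":0,"dy":0,"dz":-0.18,"rx":0,"ry":0,"rz":0},{"dx":0,"dy":0,"dz":-0.23,"rx":0,"ry":0,"rz":0},{"dx":0,"dy":0,"dz":-0.23,"rx":0,"ry":0,"rz":0}]'
python3 - <<'E'
from h import *
c=optics.camera_info("wrist"); im=optics.grab_frame("wrist"); cv2.imwrite("pics/w12.png",im[...,::-1])
T=np.array([[.9994,.0337],[-.0337,.9994]])
for n,z in (("piston_a_mid",.06),("sprocket_a_mid",.04),("hatch_handle",.08)):
    for r in nets.outline_of("wrist",n)[:5]:
        ys,xs=np.nonzero(r["pixels"]); p=pix2w(c,(xs.mean(),ys.mean()),z)[0][:2]; print(n,round(r["confidence"],2),np.array(r["bbox"]).round(0),p.round(4),"box",(T.T@(p-[.475,.0205])).round(3))
E
python3 d.py .4843 .1922 .17
```

```text
time: 48.25
tool_pos: [0.4137, 0.0572, 0.1201]
tool_rot: [-0.0, 1.0, -0.019, -0.003]
contact_force: [1.7, 0.8, 0.5]
gripper_width: 0.651
grasp_force: 0.0
time: 48.75
tool_pos: [0.4183, 0.057, 0.3135]
tool_rot: [0.0, 1.0, -0.019, 0.007]
contact_force: [0.6, -0.3, 0.0]
gripper_width: 0.651
grasp_force: 0.0
piston_a_mid 0.98 [320. 203.  42.  44.] [0.415  0.0577] box [-0.061  0.035]
sprocket_a_mid 0.57 [370. 189.  54.  48.] [ 0.4247 -0.004 ] box [-0.049 -0.026]
hatch_handle 0.8 [195. 142. 216. 204.] [0.4869 0.1876] box [0.006 0.167]
pos [0.4152 0.0571 0.3036] z [-0.002  0.    -1.   ] y [-0.037 -0.999 -0.   ] x [ 0.999 -0.037 -0.002] shift [ 0.0803 -0.1719  0.1669] dist 0.202
```

```bash
python3 -m inch '[{"dx":0.0803,"dy":-0.05,"dz":0.03,"rx":0,"ry":0,"rz":0},{"dx":0.0803,"dy":-0.1,"dz":0.07,"rx":0,"ry":0,"rz":0},{"dx":0.0803,"dy":-0.15,"dz":0.11,"rx":0,"ry":0,"rz":0},{"dx":0.0803,"dy":-0.1719,"dz":0.15,"rx":0,"ry":0,"rz":0},{"dx":0.0803,"dy":-0.1719,"dz":0.1669,"rx":0,"ry":0,"rz":0}]' 0.1
python3 -m inch '[{"dx":0,"dy":0,"dz":0,"rx":0,"ry":0,"rz":0},{"dx":0,"dy":0,"dz":0,"rx":0,"ry":0,"rz":0}]'
python3 - <<'E'
from h import *
T=np.array([[.9994,.0337],[-.0337,.9994]])
c=optics.camera_info("wrist"); im=optics.grab_frame("wrist"); cv2.imwrite("pics/w13.png",im[...,::-1])
print("pred", w2pix(c,[[.5361,.0535,.074],[.524,-.009,.04]]).round(0).tolist())
for n,z in (("piston_a_mid",.06),("sprocket_a_mid",.04),("hatch_handle",.117)):
    for r in nets.outline_of("wrist",n)[:5]:
        ys,xs=np.nonzero(r["pixels"]); p=pix2w(c,(xs.mean(),ys.mean()),z)[0][:2]; print(n,round(r["confidence"],2),np.array(r["bbox"]).round(0),p.round(4),"box",(T.T@(p-[.475,.0205])).round(3))
E
python3 d.py .4843 .1922 .07
```

```text
time: 49.45
tool_pos: [0.4817, 0.194, 0.1648]
tool_rot: [0.001, 1.0, -0.017, -0.005]
contact_force: [0.2, -0.4, 0.3]
gripper_width: 0.551
grasp_force: 0.0
time: 49.65
tool_pos: [0.4843, 0.1918, 0.1702]
tool_rot: [0.0, 1.0, -0.019, -0.001]
contact_force: [-0.5, -0.0, 0.2]
gripper_width: 0.55
grasp_force: 0.0
pred [[518.0, 151.0], [571.0, 163.0]]
piston_a_mid 0.75 [ 70. 166. 123. 130.] [0.5377 0.3568] box [0.051 0.338]
piston_a_mid 0.71 [487. 306.  83.  74.] [0.4176 0.0601] box [-0.059  0.038]
sprocket_a_mid 0.89 [548. 281.  73.  68.] [ 0.4265 -0.0036] box [-0.048 -0.026]
sprocket_a_mid 0.73 [401. 186. 478. 372.] [0.5094 0.1166] box [0.031 0.097]
hatch_handle 0.61 [330. 224. 320. 288.] [0.5092 0.189 ] box [0.028 0.17 ]
pos [0.4863 0.1917 0.1733] z [ 0.003  0.001 -1.   ] y [-0.038 -0.999 -0.001] x [ 0.999 -0.038  0.003] shift [-0.0029 -0.0004  0.1291] dist 0.103
```

```bash
python3 - <<'E'
from h import *
for f in ("w12","w13"):
    g=cv2.medianBlur(cv2.cvtColor(cv2.imread(f"pics/{f}.png"),cv2.COLOR_BGR2GRAY),3)
    k=cv2.HoughCircles(g,cv2.HOUGH_GRADIENT,1,20,param1=120,param2=32,minRadius=12,maxRadius=60)
    print(f,None if k is None else k[0][:12].round(0).tolist())
g=cv2.cvtColor(cv2.imread("pics/w13.png"),cv2.COLOR_BGR2GRAY)
for r in range(100,210,6): print(" ".join(f"{v:3d}" for v in g[r,455:640:6]))
E
```

```text
w12 [[316.0, 84.0, 24.0], [316.0, 204.0, 22.0], [486.0, 148.0, 17.0]]
w13 [[514.0, 148.0, 32.0], [492.0, 304.0, 35.0], [490.0, 148.0, 31.0], [474.0, 292.0, 28.0], [554.0, 284.0, 35.0]]
144  91  95  95  96  92  94  91  94  92  91  93  94  86  91  92  91  92  92  90  89  90  86  89  89  91  87  87  92  88  75
147  96  94  93  95  93  89  90  92  98  98  95  94  91  91  91  88  88  90  92  90  93  87  93  93  88  91  87  88  92  90
144  98  97  94  96  94  92  95  94  92  94 100  93  90  92  95  90  96  92  92  89  91  91  95  85  92  91  92  88  89  82
146  96  95  93  93  85  68  56  55 132 129 128 129 136  92  93  94  90  92  89  93  94  92  93  87  84  93  89  88  89  42
147  98  92  59  52  58  55 103 120  54  61  55  59 109 135  90  86  56 124  61 102 120  56 117  91  90  89  92  89  86  36
151  97  61  60  58  58  74 129 139 137  59  57  59  55  69 143 124  91 128 124 124 125 125 116  79  91  87  91  91  88  33
146  96  49  63  63  50 137 133 134 134 135  58  59  56  54 136 123 129 126 120 123 131 121 127 133  88  89  86  91  89  35
133  59  67  55  59  96 132 128 131 131 134  54
[... 740 characters left out ...]
  55 134 132 126 129 125 128 125 129 127 122 120 128  89  87  88  89  88  43  37
 97  99  94  97  91  95  93  93 113 128 128 129  94  93  54 129 126 128 125 127 128 128 130 128 119  90  90  90  55  35  40
 98  96  95  94  95  92  90  94  91  91  90  91  91  94  65  95 128 126 126 127 129 123 128  92  93  90  90  92  35  39  38
 94  99  94  95  94  94  92  94  94  92  96  92  93  93  94  59 133  90 132 131  87 114  90  89  86  89  91  84  33  43  33
 95  94  96  98  90  93  95  94  95  93  93  93  93  92  92  94  90  91  89 112  94  89  88  89  90  88  89  89  40  38  33
 95  94  96  98  94  95  96  93  92  92  92  92  95  89  92  92  91  92  91  90  92  92  93  85  91  89  89  88  35  31  30
```

All four parts stand or lie in the chamber where planned. Now I close the hatch.

```bash
python3 -m inch '[{"dx":-0.003,"dy":0,"dz":0.04,"rx":0,"ry":0.002,"rz":0},{"dx":-0.003,"dy":0,"dz":0.08,"rx":0,"ry":0.002,"rz":0},{"dx":-0.003,"dy":0,"dz":0.11,"rx":0,"ry":0.002,"rz":0},{"dx":-0.003,"dy":0,"dz":0.125,"rx":0,"ry":0.002,"rz":0},{"dx":-0.003,"dy":0,"dz":0.129,"rx":0,"ry":0.002,"rz":0}]'
python3 -m inch '[{"dx":0,"dy":0,"dz":0,"rx":0,"ry":0,"rz":0},{"dx":0,"dy":0,"dz":0,"rx":0,"ry":0,"rz":0},{"dx":0,"dy":0,"dz":0,"rx":0,"ry":0,"rz":0},{"dx":0,"dy":0,"dz":0,"rx":0,"ry":0,"rz":0},{"dx":0,"dy":0,"dz":0,"rx":0,"ry":0,"rz":0}]' -1
python3 -m inch '[{"dx":0,"dy":0.02,"dz":-0.002,"rx":0,"ry":0,"rz":0},{"dx":0,"dy":0.045,"dz":-0.002,"rx":0,"ry":0,"rz":0},{"dx":0,"dy":0.07,"dz":-0.002,"rx":0,"ry":0,"rz":0},{"dx":0,"dy":0.095,"dz":-0.002,"rx":0,"ry":0,"rz":0},{"dx":0,"dy":0.12,"dz":-0.002,"rx":0,"ry":0,"rz":0}]'
python3 -m inch '[{"dx":0,"dy":0.025,"dz":0,"rx":0,"ry":0,"rz":0},{"dx":0,"dy":0.05,"dz":0,"rx":0,"ry":0,"rz":0},{"dx":0,"dy":0.075,"dz":0,"rx":0,"ry":0,"rz":0},{"dx":0,"dy":0.092,"dz":0,"rx":0,"ry":0,"rz":0},{"dx":0,"dy":0.097,"dz":0,"rx":0,"ry":0,"rz":0}]'
python3 -m inch '[{"dx":0,"dy":0,"dz":0,"rx":0,"ry":0,"rz":0},{"dx":0,"dy":0,"dz":0,"rx":0,"ry":0,"rz":0}]'
```

```text
time: 50.35
tool_pos: [0.4825, 0.1918, 0.0675]
tool_rot: [0.0, 1.0, -0.019, 0.001]
contact_force: [-0.3, -0.6, -0.6]
gripper_width: 0.554
grasp_force: 0.0
time: 50.85
tool_pos: [0.4842, 0.1923, 0.0701]
tool_rot: [0.0, 1.0, -0.019, 0.003]
contact_force: [-0.7, -2.9, 5.6]
gripper_width: 0.114
grasp_force: 58.6
time: 51.35
tool_pos: [0.4809, 0.0964, 0.0702]
tool_rot: [-0.001, 1.0, -0.019, 0.004]
contact_force: [7.5, 2.4, -4.1]
gripper_width: 0.118
grasp_force: 59.1
time: 51.85
tool_pos: [0.4783, 0.0204, 0.0702]
tool_rot: [-0.003, 1.0, -0.02, 0.005]
contact_force: [7.6, 18.0, -3.9]
gripper_width: 0.116
grasp_force: 59.5
time: 52.05
tool_pos: [0.4784, 0.0204, 0.0702]
tool_rot: [-0.002, 1.0, -0.019, 0.005]
contact_force: [7.5, 5.5, -4.0]
gripper_width: 0.114
grasp_force: 59.3
```

```bash
python3 -m inch '[{"dx":0,"dy":0,"dz":0,"rx":0,"ry":0,"rz":0},{"dx":0,"dy":0,"dz":0,"rx":0,"ry":0,"rz":0},{"dx":0,"dy":0,"dz":0,"rx":0,"ry":0,"rz":0},{"dx":0,"dy":0,"dz":-0.05,"rx":0,"ry":0,"rz":0},{"dx":0,"dy":0,"dz":-0.11,"rx":0,"ry":0,"rz":0}]' 0.2
python3 -m inch '[{"dx":-0.02,"dy":-0.05,"dz":-0.04,"rx":0,"ry":0,"rz":0},{"dx":-0.04,"dy":-0.1,"dz":-0.08,"rx":0,"ry":0,"rz":0},{"dx":-0.06,"dy":-0.15,"dz":-0.12,"rx":0,"ry":0,"rz":0},{"dx":-0.07,"dy":-0.2,"dz":-0.15,"rx":0,"ry":0,"rz":0},{"dx":-0.08,"dy":-0.25,"dz":-0.15,"rx":0,"ry":0,"rz":0}]' 1
python3 -m inch '[{"dx":-0.0095,"dy":-0.05,"dz":0,"rx":0,"ry":0,"rz":0},{"dx":-0.0095,"dy":-0.1,"dz":0,"rx":0,"ry":0,"rz":0},{"dx":-0.0095,"dy":-0.15,"dz":0,"rx":0,"ry":0,"rz":0},{"dx":-0.0095,"dy":-0.197,"dz":0,"rx":0,"ry":0,"rz":0},{"dx":-0.0095,"dy":-0.197,"dz":0,"rx":0,"ry":0,"rz":0}]'
python3 -m inch '[{"dx":0,"dy":0,"dz":0,"rx":0,"ry":0,"rz":0},{"dx":0,"dy":0,"dz":0,"rx":0,"ry":0,"rz":0}]'
cat > mal.py <<'E'
import sys
from h import *
c=optics.camera_info("wrist"); im=optics.grab_frame("wrist"); n=sys.argv[1]; cv2.imwrite(f"pics/{n}.png",im[...,::-1]); np.save(f"pics/{n}.npy",dict(c=c),allow_pickle=True)
print("tcp",state()["tool_pos"])
for r in nets.outline_of("wrist","mallet_mat")[:2]: b=np.array(r["bbox"]); print("mat",round(r["confidence"],2),b.round(0),pix2w(c,b[:2],.004)[0].round(4))
for r in nets.outline_of("wrist","mallet")[:2]:
    m=r["pixels"]; print("mallet",round(r["confidence"],2),np.array(r["bbox"]).round(0))
    hsv=cv2.cvtColor(im,cv2.COLOR_RGB2HSV); w=m&(hsv[...,1]>90)&(hsv[...,2]>70)
    ys,xs=np.nonzero(w); P=pix2w(c,np.c_[xs,ys],.054+.004)[:,:2]
    vx,vy,x0,y0=cv2.fitLine(P.astype(np.float32),cv2.DIST_HUBER,0,.01,.01).ravel(); print("handle n",len(xs),"dir",np.degrees(np.arctan2(vy,vx)).round(2),"mid",(x0,y0))
    t=(P-[x0,y0])@[vx,vy]; q=np.percentile(t,[1,99]); print("ends",[x0+q[0]*vx,y0+q[0]*vy],[x0+q[1]*vx,y0+q[1]*vy],"width",np.percentile(np.abs((P-[x0,y0])@[-vy,vx]),95)*2)
    h=(m&~w).astype(np.uint8); h=cv2.morphologyEx(h,cv2.MORPH_OPEN,np.ones((5,5)))
    ys,xs=np.nonzero(h); print("head px",len(xs),xs.min(),xs.max(),ys.min(),ys.max(),pix2w(c,(xs.mean(),ys.mean()),.084)[0].round(4))
g=cv2.medianBlur(cv2.cvtColor(im,cv2.COLOR_RGB2GRAY),3); k=cv2.HoughCircles(g,cv2.HOUGH_GRADIENT,1,20,param1=100,param2=30,minRadius=20,maxRadius=60)
if k is not None:
    for u,v,r in k[0][:8]: print("circle",u,v,r,pix2w(c,(u,v),.084)[0].round(4))
E
python3 mal.py m1
```

```text
time: 52.55
tool_pos: [0.4737, 0.0189, 0.1559]
tool_rot: [-0.0, 1.0, -0.019, -0.002]
contact_force: [1.4, -0.1, 0.8]
gripper_width: 0.603
grasp_force: 0.0
time: 53.05
tool_pos: [0.4202, 0.2227, 0.2825]
tool_rot: [-0.001, 1.0, -0.019, 0.006]
contact_force: [1.2, 0.3, -0.2]
gripper_width: 1.001
grasp_force: 0.0
time: 53.55
tool_pos: [0.4167, 0.3819, 0.2767]
tool_rot: [-0.0, 1.0, -0.017, 0.001]
contact_force: [-0.5, -0.2, -0.2]
gripper_width: 1.004
grasp_force: 0.0
time: 53.75
tool_pos: [0.4175, 0.378, 0.2774]
tool_rot: [0.0, 1.0, -0.019, 0.002]
contact_force: [-0.3, -0.7, 0.3]
gripper_width: 1.001
grasp_force: 0.0
tcp [0.41761178 0.37781222 0.2775962 ]
mat 0.88 [285.  88. 109. 110.] [0.5344 0.4092 0.004 ]
mallet 0.75 [272. 147.  68. 202.]
handle n 3254 dir -12.53 mid (np.float32(0.44336927), np.float32(0.43359086))
ends [np.float64(0.37440972720614024), np.float64(0.4489187950589055)] [np.float64(0.506401753638289), np.float64(0.41958035610093075)] width 0.022735118824006705
head px 3451 241 305 46 114 [0.5328 0.4128 0.084 ]
circle 150.5 156.5 50.4 [0.4714 0.5319 0.084 ]
circle 271.5 78.5 29.4 [0.5341 0.4143 0.084 ]
```

The mallet's head axis is at (0.534, 0.4135) and its handle runs towards the robot at yaw -12.5°. I grip it 75 mm from the head.

```bash
python3 -c "
from h import *
rows([.4608,.4297,.12],yaw=np.radians(-102.5))"
```

```text
pos [0.4177 0.3778 0.2777] yaw_y -92.23 dist 0.172 {'dx': np.float64(0.0505), 'dy': np.float64(-0.0669), 'dz': np.float64(0.1974), 'rx': np.float64(-0.0004), 'ry': np.float64(-0.0025), 'rz': np.float64(0.1196)}
```

```bash
python3 -m inch '[{"dx":0.0505,"dy":-0.067,"dz":0.04,"rx":0,"ry":-0.002,"rz":0.1196},{"dx":0.0505,"dy":-0.067,"dz":0.1,"rx":0,"ry":-0.002,"rz":0.1196},{"dx":0.0505,"dy":-0.067,"dz":0.15,"rx":0,"ry":-0.002,"rz":0.1196},{"dx":0.0505,"dy":-0.067,"dz":0.1974,"rx":0,"ry":-0.002,"rz":0.1196},{"dx":0.0505,"dy":-0.067,"dz":0.1974,"rx":0,"ry":-0.002,"rz":0.1196}]' 0.3
python3 -m inch '[{"dx":0,"dy":0,"dz":0,"rx":0,"ry":0,"rz":0},{"dx":0,"dy":0,"dz":0,"rx":0,"ry":0,"rz":0}]'
python3 - <<'E'
from h import *
import subprocess
c=optics.camera_info("wrist"); im=optics.grab_frame("wrist"); cv2.imwrite("pics/m2.png",im[...,::-1])
e=lambda d,z:[.534-d*.9762,.4135+d*.2168,z]
print("pred handle",w2pix(c,[e(.05,.058),e(.075,.058),e(.1,.058),e(0,.084)]).round(0).tolist())
hsv=cv2.cvtColor(im,cv2.COLOR_RGB2HSV)
for r in range(110,320,30):
    xs=np.nonzero((hsv[r,:,1]>90)&(hsv[r,:,2]>100)&(np.abs(np.arange(640)-318)<90))[0]; print(r,(xs.min(),xs.max(),len(xs),np.median(xs)) if len(xs) else None)
rows([.4608,.4297,.006],yaw=np.radians(-102.5))
E
```

```text
time: 54.4
tool_pos: [0.4564, 0.427, 0.1118]
tool_rot: [0.005, 0.994, -0.109, -0.005]
contact_force: [-0.6, -0.5, -1.4]
gripper_width: 0.652
grasp_force: 0.0
time: 54.6
tool_pos: [0.4622, 0.4318, 0.1236]
tool_rot: [-0.002, 0.994, -0.108, 0.002]
contact_force: [0.1, 0.7, 0.8]
gripper_width: 0.653
grasp_force: 0.0
pred handle [[322.0, 207.0], [322.0, 246.0], [322.0, 283.0], [323.0, 121.0]]
110 None
140 None
170 None
200 (np.int64(301), np.int64(339), 39, np.float64(320.0))
230 (np.int64(301), np.int64(406), 39, np.float64(320.0))
260 (np.int64(302), np.int64(337), 36, np.float64(319.5))
290 (np.int64(247), np.int64(337), 40, np.float64(317.5))
pos [0.4624 0.432  0.124 ] yaw_y -102.44 dist 0.118 {'dx': np.float64(-0.002), 'dy': np.float64(0.004), 'dz': np.float64(0.1475), 'rx': np.float64(-0.0036), 'ry': np.float64(-0.0031), 'rz': np.float64(0.0007)}
```

```bash
python3 -m inch '[{"dx":-0.002,"dy":0.003,"dz":0.04,"rx":0,"ry":0,"rz":0},{"dx":-0.002,"dy":0.003,"dz":0.09,"rx":0,"ry":0,"rz":0},{"dx":-0.002,"dy":0.003,"dz":0.125,"rx":0,"ry":0,"rz":0},{"dx":-0.002,"dy":0.003,"dz":0.14,"rx":0,"ry":0,"rz":0},{"dx":-0.002,"dy":0.003,"dz":0.147,"rx":0,"ry":0,"rz":0}]'
python3 -m inch '[{"dx":0,"dy":0,"dz":0,"rx":0,"ry":0,"rz":0},{"dx":0,"dy":0,"dz":0,"rx":0,"ry":0,"rz":0},{"dx":0,"dy":0,"dz":0,"rx":0,"ry":0,"rz":0}]'
python3 d.py .4608 .4297 .006
```

```text
time: 55.15
tool_pos: [0.4589, 0.4293, 0.0029]
tool_rot: [-0.001, 0.994, -0.108, 0.001]
contact_force: [0.7, -0.3, 0.3]
gripper_width: 0.651
grasp_force: 0.0
time: 55.45
tool_pos: [0.4596, 0.4298, 0.0042]
tool_rot: [-0.001, 0.994, -0.108, 0.001]
contact_force: [0.5, -0.6, 0.3]
gripper_width: 0.649
grasp_force: 0.0
pos [0.4596 0.4298 0.0042] z [ 0.003  0.002 -1.   ] y [-0.215 -0.977 -0.003] x [ 0.977 -0.215  0.003] shift [ 0.0015 -0.0002 -0.0022] dist 0.002
```

```bash
python3 -m inch '[{"dx":0,"dy":0,"dz":0,"rx":0,"ry":0,"rz":0},{"dx":0,"dy":0,"dz":0,"rx":0,"ry":0,"rz":0},{"dx":0,"dy":0,"dz":0,"rx":0,"ry":0,"rz":0},{"dx":0,"dy":0,"dz":0,"rx":0,"ry":0,"rz":0},{"dx":0,"dy":0,"dz":0,"rx":0,"ry":0,"rz":0}]' -1
python3 -m inch '[{"dx":0,"dy":0,"dz":-0.02,"rx":0,"ry":0,"rz":0},{"dx":0,"dy":0,"dz":-0.07,"rx":0,"ry":0,"rz":0},{"dx":0,"dy":0,"dz":-0.12,"rx":0,"ry":0,"rz":0},{"dx":0,"dy":0,"dz":-0.18,"rx":0,"ry":0,"rz":0},{"dx":0,"dy":0,"dz":-0.22,"rx":0,"ry":0,"rz":0}]'
python3 -m inch '[{"dx":0,"dy":0,"dz":0,"rx":0,"ry":0,"rz":0},{"dx":0,"dy":0,"dz":0,"rx":0,"ry":0,"rz":0}]'
python3 mal.py m3; python3 -c "
from h import *
c=np.load('pics/m3.npy',allow_pickle=True).item()['c']; s=state(); R=rot(s); print(s['ft_torque'],s['tool_pos'],R.round(3).tolist())
h=lambda p: s['tool_pos']+R@np.array(p)
print(w2pix(c,[h([.075,0,-.08]),h([.103,0,-.08]),h([.047,0,-.08])]).round(0).tolist())"
```

```text
time: 55.95
tool_pos: [0.4586, 0.4293, 0.0028]
tool_rot: [-0.001, 0.994, -0.108, 0.0]
contact_force: [-1.0, 0.3, 4.1]
gripper_width: 0.267
grasp_force: 59.9
time: 56.45
tool_pos: [0.4583, 0.4289, 0.1814]
tool_rot: [-0.001, 0.994, -0.108, 0.001]
contact_force: [0.8, -0.5, -3.1]
gripper_width: 0.272
grasp_force: 59.9
time: 56.65
tool_pos: [0.4578, 0.4285, 0.1777]
tool_rot: [0.0, 0.994, -0.108, -0.0]
contact_force: [-0.9, 0.2, -4.5]
gripper_width: 0.272
grasp_force: 59.9
tcp [0.45686203 0.42781967 0.1755527 ]
mat 0.24 [312. 209. 257. 418.] [0.4598 0.4327 0.004 ]
mallet 0.82 [312. 209. 258. 417.]
handle n 13728 dir -11.71 mid (np.float32(0.38460568), np.float32(0.44539788))
ends [np.float64(0.28853010945583524), np.float64(0.46531453181633353)] [np.float64(0.46508663403256034), np.float64(0.4287140275501655)] width 0.053717019035091455
head px 46159 185 439 0 214 [0.5462 0.4127 0.084 ]
circle 172.5 230.5 59.4 [0.4814 0.5283 0.084 ]
circle 101.5 21.5 36.9 [0.6218 0.5321 0.084 ]
[0.03493664 0.25327041 0.03518847] [0.45645809 0.42751227 0.17421123] [[0.977, -0.215, -0.005], [-0.215, -0.977, -0.003], [-0.004, 0.004, -1.0]]
[[324.0, 105.0], [324.0, -34.0], [323.0, 227.0]]
```

```bash
python3 -m inch '[{"dx":0.002,"dy":0.02,"dz":-0.02,"rx":0,"ry":0,"rz":0},{"dx":0.006,"dy":0.06,"dz":-0.04,"rx":0,"ry":0,"rz":0},{"dx":0.01,"dy":0.11,"dz":-0.0575,"rx":0,"ry":0,"rz":0},{"dx":0.016,"dy":0.16,"dz":-0.0575,"rx":0,"ry":0,"rz":0},{"dx":0.021,"dy":0.21,"dz":-0.0575,"rx":0,"ry":0,"rz":0}]'
python3 -m inch '[{"dx":0.005,"dy":0.05,"dz":0,"rx":0,"ry":0,"rz":0},{"dx":0.01,"dy":0.1,"dz":0,"rx":0,"ry":0,"rz":0},{"dx":0.015,"dy":0.15,"dz":0,"rx":0,"ry":0,"rz":0},{"dx":0.02,"dy":0.2,"dz":0,"rx":0,"ry":0,"rz":0},{"dx":0.025,"dy":0.25,"dz":0,"rx":0,"ry":0,"rz":0}]'
python3 -m inch '[{"dx":0.005,"dy":0.05,"dz":0,"rx":0,"ry":0,"rz":0},{"dx":0.01,"dy":0.1,"dz":0,"rx":0,"ry":0,"rz":0},{"dx":0.017,"dy":0.15,"dz":0,"rx":0,"ry":0,"rz":0},{"dx":0.017,"dy":0.17,"dz":0,"rx":0,"ry":0,"rz":0},{"dx":0.017,"dy":0.176,"dz":0,"rx":0,"ry":0,"rz":0}]'
python3 -m inch '[{"dx":0,"dy":0,"dz":0,"rx":0,"ry":0,"rz":0},{"dx":0,"dy":0,"dz":0,"rx":0,"ry":0,"rz":0}]'
python3 d.py .3966 -.0802 .15; python3 -c "
from plant import *
print(state()['joint_pos'],state()['ft_torque'])"
```

```text
time: 57.3
tool_pos: [0.4373, 0.2595, 0.2221]
tool_rot: [0.001, 0.994, -0.108, -0.001]
contact_force: [0.1, -0.1, -4.1]
gripper_width: 0.273
grasp_force: 60.2
time: 57.8
tool_pos: [0.4133, 0.06, 0.2214]
tool_rot: [0.0, 0.994, -0.108, -0.002]
contact_force: [1.4, -1.1, -2.4]
gripper_width: 0.273
grasp_force: 60.1
time: 58.3
tool_pos: [0.3966, -0.0802, 0.2216]
tool_rot: [-0.0, 0.994, -0.11, -0.002]
contact_force: [0.5, 0.1, -4.2]
gripper_width: 0.275
grasp_force: 60.4
time: 58.5
tool_pos: [0.3977, -0.078, 0.2229]
tool_rot: [-0.001, 0.994, -0.108, -0.001]
contact_force: [1.2, 1.3, -3.8]
gripper_width: 0.268
grasp_force: 60.4
pos [ 0.3977 -0.078   0.2229] z [-0.001  0.001 -1.   ] y [-0.214 -0.977 -0.001] x [ 0.977 -0.214 -0.002] shift [-0.0007  0.0031  0.0912] dist 0.073
[-3.78351562e-01 -5.22747030e-01  2.07179212e+00  7.43223846e-04
  1.59426879e+00  1.40816595e+00] [0.05828106 0.22619004 0.03462385]
```

```bash
python3 -m inch '[{"dx":-0.0007,"dy":0.003,"dz":0.03,"rx":0,"ry":0,"rz":0},{"dx":-0.0007,"dy":0.003,"dz":0.06,"rx":0,"ry":0,"rz":0},{"dx":-0.0007,"dy":0.003,"dz":0.08,"rx":0,"ry":0,"rz":0},{"dx":-0.0007,"dy":0.003,"dz":0.085,"rx":0,"ry":0,"rz":0},{"dx":-0.0007,"dy":0.003,"dz":0.085,"rx":0,"ry":0,"rz":0}]'
python3 -m inch '[{"dx":0,"dy":0,"dz":0.005,"rx":0,"ry":0,"rz":0},{"dx":0,"dy":0,"dz":0.01,"rx":0,"ry":0,"rz":0},{"dx":0,"dy":0,"dz":0.01,"rx":0,"ry":0,"rz":0}]'
python3 -m inch '[{"dx":0,"dy":0,"dz":0.005,"rx":0,"ry":0,"rz":0},{"dx":0,"dy":0,"dz":0.008,"rx":0,"ry":0,"rz":0},{"dx":0,"dy":0,"dz":0.008,"rx":0,"ry":0,"rz":0}]'
python3 -c "
from plant import *
print(state()['ft_torque'],state()['contact_force'])"
```

```text
time: 59.0
tool_pos: [0.3967, -0.0801, 0.1553]
tool_rot: [-0.0, 0.994, -0.107, -0.001]
contact_force: [-0.2, -0.1, -2.9]
gripper_width: 0.273
grasp_force: 60.3
time: 59.3
tool_pos: [0.397, -0.0811, 0.1479]
tool_rot: [-0.0, 0.994, -0.108, 0.0]
contact_force: [0.6, -0.1, -3.6]
gripper_width: 0.272
grasp_force: 60.3
time: 59.6
tool_pos: [0.3967, -0.0811, 0.141]
tool_rot: [-0.0, 0.994, -0.108, -0.0]
contact_force: [0.0, 0.5, -3.3]
gripper_width: 0.274
grasp_force: 60.3
[ 0.04934149  0.29817367 -0.00383319] [ 0.01036109  0.46392738 -3.27888999]
```

```bash
python3 -m inch '[{"dx":0,"dy":0,"dz":0.005,"rx":0,"ry":0,"rz":0},{"dx":0,"dy":0,"dz":0.008,"rx":0,"ry":0,"rz":0},{"dx":0,"dy":0,"dz":0.008,"rx":0,"ry":0,"rz":0}]'
python3 -c "
from plant import *
print(state()['ft_torque'],state()['contact_force'])"
python3 -m inch '[{"dx":0,"dy":0,"dz":0.004,"rx":0,"ry":0,"rz":0},{"dx":0,"dy":0,"dz":0.005,"rx":0,"ry":0,"rz":0},{"dx":0,"dy":0,"dz":0.005,"rx":0,"ry":0,"rz":0}]'
python3 -c "
from plant import *
print(state()['ft_torque'],state()['contact_force'])"
```

```text
time: 59.9
tool_pos: [0.3974, -0.0813, 0.1355]
tool_rot: [0.0, 0.994, -0.108, 0.001]
contact_force: [-0.8, -1.0, 0.4]
gripper_width: 0.269
grasp_force: 60.9
[0.04607024 0.17111613 0.01465761] [-0.75637855 -1.04891086  0.40104547]
time: 60.2
tool_pos: [0.3975, -0.0813, 0.1313]
tool_rot: [0.0, 0.994, -0.108, 0.001]
contact_force: [-0.5, -0.5, -0.4]
gripper_width: 0.274
grasp_force: 60.9
[ 0.00499744 -0.03772494 -0.02459694] [-0.49039643 -0.52817037 -0.35808501]
```

```bash
python3 -m inch '[{"dx":0,"dy":0,"dz":0.006,"rx":0,"ry":0,"rz":0},{"dx":0,"dy":0,"dz":0.006,"rx":0,"ry":0,"rz":0}]'
python3 -c "
from plant import *
print(state()['ft_torque'],state()['contact_force'])"
python3 -m inch '[{"dx":0,"dy":0,"dz":0.005,"rx":0,"ry":0,"rz":0},{"dx":0,"dy":0,"dz":0.005,"rx":0,"ry":0,"rz":0}]'
python3 -c "
from plant import *
print(state()['ft_torque'],state()['contact_force'])"
```

```text
time: 60.4
tool_pos: [0.3975, -0.0813, 0.126]
tool_rot: [0.0, 0.994, -0.108, 0.001]
contact_force: [1.4, -0.2, 0.0]
gripper_width: 0.269
grasp_force: 60.9
[-0.13758602 -0.36946982 -0.0497048 ] [ 1.429676   -0.17778138  0.01469914]
time: 60.6
tool_pos: [0.3973, -0.0811, 0.1229]
tool_rot: [-0.0, 0.994, -0.108, 0.0]
contact_force: [-1.7, 1.8, 4.7]
gripper_width: 0.269
grasp_force: 61.2
[0.18053495 0.07566972 0.07739369] [-1.65803307  1.80669659  4.74961272]
```

```bash
python3 -m inch '[{"dx":0,"dy":0,"dz":0.002,"rx":0,"ry":0,"rz":0},{"dx":0,"dy":0,"dz":0.002,"rx":0,"ry":0,"rz":0}]'
python3 -m inch '[{"dx":0,"dy":0,"dz":0.002,"rx":0,"ry":0,"rz":0},{"dx":0,"dy":0,"dz":0.002,"rx":0,"ry":0,"rz":0}]'
python3 -c "
from plant import *
print(state()['ft_torque'],state()['contact_force'])"
```

```text
time: 60.8
tool_pos: [0.3973, -0.0811, 0.1226]
tool_rot: [-0.0, 0.994, -0.108, 0.0]
contact_force: [-7.9, 3.4, 11.7]
gripper_width: 0.275
grasp_force: 62.1
time: 61.0
tool_pos: [0.3971, -0.0809, 0.1214]
tool_rot: [-0.0, 0.994, -0.108, -0.0]
contact_force: [-10.1, 3.8, 14.8]
gripper_width: 0.273
grasp_force: 62.7
[0.50753503 0.92772301 0.14165282] [-10.06037579   3.78777574  14.7801666 ]
```

The force rose sharply at 0.1226, 16 mm below first contact, so the pin is at its stop. I lift and check the pin.

```bash
python3 -m inch '[{"dx":0,"dy":0,"dz":-0.02,"rx":0,"ry":0,"rz":0},{"dx":0,"dy":0,"dz":-0.06,"rx":0,"ry":0,"rz":0},{"dx":0,"dy":0,"dz":-0.11,"rx":0,"ry":0,"rz":0},{"dx":0,"dy":0,"dz":-0.125,"rx":0,"ry":0,"rz":0},{"dx":0,"dy":0,"dz":-0.125,"rx":0,"ry":0,"rz":0}]'
python3 -m inch '[{"dx":-0.005,"dy":-0.05,"dz":0,"rx":0,"ry":0,"rz":0},{"dx":-0.01,"dy":-0.1,"dz":0,"rx":0,"ry":0,"rz":0},{"dx":-0.015,"dy":-0.15,"dz":0,"rx":0,"ry":0,"rz":0},{"dx":-0.02,"dy":-0.2,"dz":0,"rx":0,"ry":0,"rz":0},{"dx":-0.025,"dy":-0.25,"dz":0,"rx":0,"ry":0,"rz":0}]'
python3 -m inch '[{"dx":-0.005,"dy":-0.05,"dz":0,"rx":0,"ry":0,"rz":0},{"dx":-0.01,"dy":-0.1,"dz":0,"rx":0,"ry":0,"rz":0},{"dx":-0.015,"dy":-0.15,"dz":0,"rx":0,"ry":0,"rz":0},{"dx":-0.02,"dy":-0.2,"dz":0,"rx":0,"ry":0,"rz":0},{"dx":-0.025,"dy":-0.25,"dz":0,"rx":0,"ry":0,"rz":0}]'
python3 - <<'E'
from h import *
for cam in ("side","scene"):
    c=optics.camera_info(cam); im=optics.grab_frame(cam); cv2.imwrite(f"pics/{cam}2.png",im[...,::-1])
    if cam=="scene": continue
    p=w2pix(c,[[.472,-.096,.141],[.472,-.096,.125]]); print(cam,p.round(1).tolist())
    for f in ("pics/side0.png","pics/side2.png"):
        g=cv2.cvtColor(cv2.imread(f),cv2.COLOR_BGR2GRAY); print(f)
        for r in range(232,262,2): print(r," ".join(f"{v:3d}" for v in g[r,286:322:2]))
    for r in nets.boxes_of("side","pin_top")[:3]: print(r)
E
python3 d.py .4586 .4293 .17
```

```text
time: 61.5
tool_pos: [0.3976, -0.0814, 0.22]
tool_rot: [0.0, 0.994, -0.108, 0.001]
contact_force: [0.3, 0.5, -4.2]
gripper_width: 0.272
grasp_force: 60.2
time: 62.0
tool_pos: [0.4186, 0.12, 0.2152]
tool_rot: [0.0, 0.994, -0.108, -0.003]
contact_force: [0.7, -0.1, -3.7]
gripper_width: 0.272
grasp_force: 60.4
time: 62.5
tool_pos: [0.4421, 0.3191, 0.2148]
tool_rot: [0.001, 0.994, -0.108, -0.002]
contact_force: [1.3, -1.0, -3.4]
gripper_width: 0.272
grasp_force: 60.4
side [[301.7, 241.5], [301.8, 246.3]]
pics/side0.png
232 192 193 192 192 194 194 199 195 191 190 190 192 213 229 234 236 241 242
234 189 178 180 186 176 172 174 171 162 155 151 149 223 253 253 253 254 254
236 133 128 129 133 127 129 135 139 142 151 153 111 188 253 254 254 254 254
238 139 207 225 238 240 242 244 244 246 248 245 146 185 253 254 254 254 254
240 196 252 253 253 254 253 253 251 250 251 246 147 184 253 254 254 254 254
242 195 253 254 254 254 253 246 246 246 243 227 150 182 250 254 254 254 254
244 185 250 254 254 254 252 221 223 225 212 207 223 234 251 254 254 254 254
246 238 251 254 254 254 253 244 207 175 219 248
[... 1159 characters left out ...]
 254 254 254 254 254 254
248 253 254 254 254 254 253 234 239 241 231 235 253 254 254 254 254 254 254
250 254 254 254 254 254 249 182 178 181 171 218 254 254 254 254 254 254 254
252 254 254 254 254 254 251 161 135 137 131 172 252 254 254 254 254 254 254
254 254 254 254 254 254 253 196 105  93  92 119 241 253 253 253 253 250 247
256 253 254 253 251 250 252 229 114  86  87 135 207 208 207 209 195 185 181
258 206 204 194 190 209 251 249 144  88  90 179 218 163 165 176 169 171 172
260 170 176 181 174 183 235 235 135  89  87 150 209 190 190 193 192 193 196
pos [0.4419 0.3191 0.2147] z [-0.006 -0.003 -1.   ] y [-0.212 -0.977  0.004] x [ 0.977 -0.212 -0.005] shift [-0.0085 -0.1392  0.0553] dist 0.12
```

The side camera shows the pin head about 5 px (16 mm) lower, so it is fully down. Now I put the mallet back.

```bash
python3 -m inch '[{"dx":-0.004,"dy":-0.05,"dz":0.01,"rx":0,"ry":0,"rz":0},{"dx":-0.0085,"dy":-0.1,"dz":0.03,"rx":0,"ry":0,"rz":0},{"dx":-0.0085,"dy":-0.13,"dz":0.05,"rx":0,"ry":0,"rz":0},{"dx":-0.0085,"dy":-0.139,"dz":0.0553,"rx":0,"ry":0,"rz":0},{"dx":-0.0085,"dy":-0.139,"dz":0.0553,"rx":0,"ry":0,"rz":0}]'
python3 -m inch '[{"dx":0,"dy":0,"dz":0,"rx":0,"ry":0,"rz":0},{"dx":0,"dy":0,"dz":0,"rx":0,"ry":0,"rz":0}]'
python3 d.py .4586 .4293 .03
python3 - <<'E'
from h import *
c=optics.camera_info("wrist"); im=optics.grab_frame("wrist"); 
for r in nets.outline_of("wrist","mallet")[:1]:
    m=r["pixels"]; xs=np.nonzero(m.any(0))[0]; ys=np.nonzero(m.any(1))[0]; print("mallet px",xs.min(),xs.max(),ys.min(),ys.max())
    hsv=cv2.cvtColor(im,cv2.COLOR_RGB2HSV); w=m&(hsv[...,1]>90)&(hsv[...,2]>70); h=cv2.morphologyEx((m&~w).astype(np.uint8),cv2.MORPH_OPEN,np.ones((5,5))); ys,xs=np.nonzero(h); print("head",xs.min(),xs.max(),ys.min(),ys.max())
E
```

```text
time: 63.15
tool_pos: [0.4599, 0.4268, 0.1715]
tool_rot: [0.002, 0.994, -0.108, -0.002]
contact_force: [0.0, -0.7, -3.7]
gripper_width: 0.273
grasp_force: 60.9
time: 63.35
tool_pos: [0.4617, 0.4271, 0.1759]
tool_rot: [-0.0, 0.994, -0.109, 0.001]
contact_force: [0.6, 0.1, -3.4]
gripper_width: 0.272
grasp_force: 60.9
pos [0.4617 0.4271 0.1759] z [ 0.001  0.001 -1.   ] y [-0.216 -0.976 -0.001] x [ 0.976 -0.216  0.001] shift [-0.0045 -0.0016  0.1824] dist 0.146
mallet px 185 446 0 415
head 185 446 0 220
```

```bash
python3 -m inch '[{"dx":-0.0045,"dy":-0.0016,"dz":0.04,"rx":0,"ry":0,"rz":0},{"dx":-0.0045,"dy":-0.0016,"dz":0.09,"rx":0,"ry":0,"rz":0},{"dx":-0.0045,"dy":-0.0016,"dz":0.14,"rx":0,"ry":0,"rz":0},{"dx":-0.0045,"dy":-0.0016,"dz":0.17,"rx":0,"ry":0,"rz":0},{"dx":-0.0045,"dy":-0.0016,"dz":0.1824,"rx":0,"ry":0,"rz":0}]'
python3 -m inch '[{"dx":0,"dy":0,"dz":0.01,"rx":0,"ry":0,"rz":0},{"dx":0,"dy":0,"dz":0.018,"rx":0,"ry":0,"rz":0},{"dx":0,"dy":0,"dz":0.025,"rx":0,"ry":0,"rz":0},{"dx":0,"dy":0,"dz":0.025,"rx":0,"ry":0,"rz":0}]'
python3 -m inch '[{"dx":0,"dy":0,"dz":0.003,"rx":0,"ry":0,"rz":0},{"dx":0,"dy":0,"dz":0.005,"rx":0,"ry":0,"rz":0},{"dx":0,"dy":0,"dz":0.005,"rx":0,"ry":0,"rz":0}]'
python3 d.py .4586 .4293 .0028
```

```text
time: 63.95
tool_pos: [0.4562, 0.4284, 0.026]
tool_rot: [0.002, 0.994, -0.108, -0.002]
contact_force: [-0.6, -0.6, -4.7]
gripper_width: 0.274
grasp_force: 60.8
time: 64.35
tool_pos: [0.4583, 0.4304, 0.0094]
tool_rot: [-0.0, 0.994, -0.108, 0.0]
contact_force: [-0.3, 0.2, -4.1]
gripper_width: 0.272
grasp_force: 60.8
time: 64.65
tool_pos: [0.458, 0.4303, 0.0052]
tool_rot: [-0.0, 0.994, -0.108, 0.0]
contact_force: [0.0, -0.7, -3.6]
gripper_width: 0.27
grasp_force: 60.8
pos [0.458  0.4303 0.0052] z [ 0.  0. -1.] y [-0.215 -0.977 -0.   ] x [ 0.977 -0.215  0.   ] shift [0.001  0.0011 0.003 ] dist 0.003
```

```bash
python3 -m inch '[{"dx":0,"dy":0.001,"dz":0.0015,"rx":0,"ry":0,"rz":0},{"dx":0,"dy":0.001,"dz":0.0025,"rx":0,"ry":0,"rz":0},{"dx":0,"dy":0.001,"dz":0.0025,"rx":0,"ry":0,"rz":0}]'
python3 -m inch '[{"dx":0,"dy":0,"dz":0.001,"rx":0,"ry":0,"rz":0},{"dx":0,"dy":0,"dz":0.001,"rx":0,"ry":0,"rz":0}]'
python3 -c "
from plant import *
print(state()['ft_torque'],state()['contact_force'])"
```

```text
time: 64.95
tool_pos: [0.4577, 0.4294, 0.0029]
tool_rot: [-0.0, 0.994, -0.108, 0.0]
contact_force: [0.4, -0.2, -4.7]
gripper_width: 0.269
grasp_force: 60.8
time: 65.15
tool_pos: [0.4578, 0.4294, 0.0022]
tool_rot: [-0.0, 0.994, -0.108, 0.0]
contact_force: [0.3, 0.5, -3.3]
gripper_width: 0.273
grasp_force: 60.8
[0.03279094 0.27021314 0.00152326] [ 0.25676644  0.50689973 -3.34517161]
```

```bash
python3 -m inch '[{"dx":0,"dy":0,"dz":0.001,"rx":0,"ry":0,"rz":0},{"dx":0,"dy":0,"dz":0.0015,"rx":0,"ry":0,"rz":0},{"dx":0,"dy":0,"dz":0.0015,"rx":0,"ry":0,"rz":0}]'
python3 -m inch '[{"dx":0,"dy":0,"dz":0.001,"rx":0,"ry":0,"rz":0},{"dx":0,"dy":0,"dz":0.001,"rx":0,"ry":0,"rz":0}]'
python3 -c "
from plant import *
print(state()['ft_torque'],state()['contact_force'])"
```

```text
time: 65.45
tool_pos: [0.4579, 0.4296, 0.0017]
tool_rot: [-0.0, 0.994, -0.108, 0.0]
contact_force: [-3.0, -0.9, 0.6]
gripper_width: 0.271
grasp_force: 61.5
time: 65.65
tool_pos: [0.4578, 0.4297, 0.0015]
tool_rot: [-0.0, 0.994, -0.108, 0.0]
contact_force: [-5.5, -2.4, 5.5]
gripper_width: 0.27
grasp_force: 62.2
[-0.48124257  0.77053182 -0.18244083] [-5.5288364  -2.4250664   5.52202646]
```

```bash
python3 -m inch '[{"dx":0,"dy":0,"dz":-0.001,"rx":0,"ry":0,"rz":0},{"dx":0,"dy":0,"dz":-0.001,"rx":0,"ry":0,"rz":0},{"dx":0,"dy":0,"dz":-0.001,"rx":0,"ry":0,"rz":0},{"dx":0,"dy":0,"dz":-0.001,"rx":0,"ry":0,"rz":0},{"dx":0,"dy":0,"dz":-0.02,"rx":0,"ry":0,"rz":0}]' 0.4
python3 -m inch '[{"dx":0,"dy":0,"dz":-0.05,"rx":0,"ry":0,"rz":0},{"dx":0,"dy":0,"dz":-0.1,"rx":0,"ry":0,"rz":0},{"dx":0,"dy":0,"dz":-0.16,"rx":0,"ry":0,"rz":0},{"dx":0,"dy":0,"dz":-0.22,"rx":0,"ry":0,"rz":0},{"dx":0,"dy":0,"dz":-0.28,"rx":0,"ry":0,"rz":0}]'
python3 -m inch '[{"dx":-0.05,"dy":0.04,"dz":-0.06,"rx":0,"ry":0,"rz":0},{"dx":-0.05,"dy":0.04,"dz":-0.06,"rx":0,"ry":0,"rz":0},{"dx":-0.05,"dy":0.04,"dz":-0.06,"rx":0,"ry":0,"rz":0},{"dx":-0.05,"dy":0.04,"dz":-0.06,"rx":0,"ry":0,"rz":0}]'
python3 mal.py m5
python3 - <<'E'
from h import *
c=optics.camera_info("scene"); optics.grab_frame("scene")
for n,z in (("piston_a_mid",.023),("sprocket_a_mid",.008),("hatch_handle",.08),("tin",.026),("block",.011),("mallet",.05)):
    for r in nets.boxes_of("scene",n)[:4]: b=np.array(r["bbox"]); print(n,round(r["confidence"],2),b.round(0),pix2w(c,b[:2],z)[0].round(3))
E
```

```text
time: 66.15
tool_pos: [0.4562, 0.4281, 0.0141]
tool_rot: [0.002, 0.994, -0.108, -0.002]
contact_force: [0.4, -0.0, -0.0]
gripper_width: 0.701
grasp_force: 0.0
time: 66.65
tool_pos: [0.4576, 0.4293, 0.2436]
tool_rot: [-0.001, 0.994, -0.108, 0.001]
contact_force: [1.3, 0.6, -0.5]
gripper_width: 0.704
grasp_force: 0.0
time: 67.05
tool_pos: [0.4119, 0.4068, 0.2888]
tool_rot: [-0.001, 0.994, -0.108, 0.001]
contact_force: [-0.5, -0.2, -0.3]
gripper_width: 0.7
grasp_force: 0.0
tcp [0.4117867  0.40654056 0.28732726]
mat 0.71 [288.  84. 111. 114.] [0.5363 0.4131 0.004 ]
mallet 0.8 [284. 146.  63. 201.]
handle n 3107 dir -12.3 mid (np.float32(0.44246405), np.float32(0.4323895))
ends [np.float64(0.37351928792873024), np.float64(0.44742492566571773)] [np.float64(0.5055805937826506), np.float64(0.41862508533726117)] width 0.022734964492665575
head px 3279 252 313 45 110 [0.5325 0.4125 0.084 ]
circle 175.5 174.5 48.3 [0.4703 0.5354 0.084 ]
circle 287.5 75.5 33.7 [0.5337 0.4083 0.084 ]
circle 136.5 16.5 26.0 [0.6139 0.5286 0.084 ]
piston_a_mid 0.66 [385. 201.  11.  12.] [ 0.609 -0.477  0.023]
hatch_handle 0.94 [318. 254.  85.  44.] [0.465 0.028 0.08 ]
tin 0.85 [320. 217.  24.  19.] [ 0.693 -0.209  0.026]
block 0.81 [398. 252.  24.  24.] [ 0.36  -0.246  0.011]
mallet 0.74 [214. 314.  34.  53.] [0.482 0.42  0.05 ]
```

The mallet is back within about 2 mm, no grey part remains on the bench, and the tin and block are where they were. I hand in.

```bash
python3 -c "
from plant import ticket
print(ticket.job_done())"
```

```text
the job is handed in; nothing more can be done
None
```

I handed the job in: the gate was pressed shut first, both pistons and both sprockets lie in the pass box under the shut hatch, the pin is fully down by mallet, and the mallet stands back on its mat; no score came back.

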